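Free the seized locking pin of a tile press

TASK

Open the tile press: its red-handled locking pin has seized in its bore, so twist it to and fro by some 30 degrees while pulling gently upwards until it comes free; pulled straight, it would only drag the loose-standing mould up off its base, and the mould must stay down. Lay the pin in the yellow parts tray and let go of it, then swing the green clamp bar by its black post towards the robot until it is wide open, about 75 degrees or more. Leave the other things on the bench where they stand.

Things in the scene. Friction and masses are not known exactly. Their poses are not given: they have to be found in the camera images.
- press: blue base plate of the tile press, 190 x 260 x 12 mm, fixed to the bench. Origin: centre of its underside. Its y axis runs along the closed clamp bar from the bar's pivot (y = -90 mm) to the pin (y = +90 mm); its -x side faces the robot. It stands left or right of centre, the tray on the other side.
- mould (a joint): height (m) by which the aluminium mould frame (150 x 130 mm, 45 mm high, with 50 mm high bore and pivot blocks at its ends) is lifted off the base plate; 0 = standing on it. Only its weight, about 1.6 kg (16 N) with the bar, holds it down; it cannot turn or shift sideways. It must never rise by 8 mm.
- mould_bore (a point): centre of the bore's mouth, 62 mm above the bench; axes as the press. The bore grips the pin by dry friction (30 to 42 N to slide it, 0.25 to 0.35 N m to turn it) for the first 20 mm of the way out, then it is free. Friction acts against the sliding direction, so a turning pin resists the pull little: 2 mm of pull per 60 degree swing (in under a second) is safe.
- pin: loose steel pin, 100 g, upright through the clamp bar's eye into the bore. Origin: tip of its shank, 22 mm above the bench at the start; z runs up its axis. Shank 16 mm across, round-ended; a 30 mm collar at z = 54 to 59 mm rests on the bar; then a 16 mm neck, and the red cross-handle centred at z = 88 mm; 96 mm in all. At the start its axes lie within 3 degrees of the press's.
- pin_handle (a point): middle of the pin's red cross-handle, 110 mm above the bench at the start: a bar 14 mm thick (along the pin's x), 56 mm long (its y), 16 mm high.
- pin_middle (a point): middle of the pin, on its axis, 50 mm from the tip.
- clamp_bar (a joint): angle (rad) of the green clamp bar, 30 mm wide and 12 mm thick, upper face 76 mm above the bench; 0 = closed over the mould, growing counter-clockwise seen from above (its pin end swings towards the robot) up to 1.75; turns stiffly (0.05 N m) and stays where it is left. The pin through its eye locks it.
- clamp_bar_hinge (a point): point on the bar's vertical pivot axis, at its upper face, at the end away from the pin.
- bar_post (a point): centre of the top of the black round post on the clamp bar by which it is swung: 18 mm across, 45 mm tall, its top 121 mm above the bench, 105 mm from the pivot axis; moves with the bar.
- tray: yellow parts tray, fixed to the bench, 200 mm (its x) by 150 mm (its y), 35 mm high, walls and floor 5 mm. Origin: centre of its underside. A small washer lies in one corner and a 40 mm brass bolt in another; these may be touched.
- jar: white lidded glaze jar, 68 mm across, 85 mm tall, behind the press. Origin: centre of its underside. Not to be moved.
- flask: green bottle with a cork, 68 mm across, 170 mm tall, beside the pin end of the press: the tallest loose thing. Origin: centre of its underside. Not to be moved.
- tiles: pile of three 80 mm test tiles, 27 mm high, in front of the pin end of the press. Origin: centre of its underside. Not to be moved.
- bowl: white bowl, 110 mm across, 45 mm tall, behind the tray. Origin: centre of its underside. Not to be moved.
- mug: blue mug, 76 mm across and 85 mm tall, to the left near the robot. Origin: centre of its underside. Not to be moved.
- weight: white plaster weight, 56 mm across, 50 mm tall, to the right near the robot. Origin: centre of its underside. Not to be moved.
- brush: glaze brush, 180 mm long, lying in front of the tray. Origin: centre of its underside (of the middle of the lying brush). Not to be moved.
Not all that is in view belongs to the job. Leave any purple look-alike of the pin alone.

How it is judged:
On the way, in this order (a step that is already met when the one before it is completed fails the run):
1. the pin has been twisted by at least 0.25 rad while still in the seized part of the bore (angle between the x axis of pin and the x axis of mould_bore, either way round above 0.25 rad and z of pin in the frame of press below 0.042 m).
2. the pin has been twisted back to within 0.15 rad of its first direction while still in the seized part of the bore (angle between the x axis of pin and the x axis of mould_bore, either way round below 0.15 rad and z of pin in the frame of press below 0.046 m).
3. the pin is out: its tip is above the clamp bar (z of pin in the frame of press above 0.08 m), for 0.05 s.
4. the pin lies in the tray, let go (x of pin_middle in the frame of tray between -0.095 and 0.095 m and y of pin_middle in the frame of tray between -0.07 and 0.07 m and z of pin_middle in the frame of tray below 0.05 m and linear speed of pin below 0.03 m/s and contact force between pin and the fingers below 0.05 N), for 0.2 s.
At the end, for the whole second after the job is handed in: the pin rests in the tray (its middle inside the walls and less than 50 mm above the tray's underside), let go; the clamp bar stands open by more than 1.2 rad; the mould is down on its base within 2 mm (all of step 4 and value of joint clamp_bar above 1.2 rad and value of joint mould below 0.002 m); the robot touches nothing.
It fails at once if the mould was lifted 8 mm or more off its base (value of joint mould above 0.008 m).
It fails at once if a bystander (jar, flask, tiles, bowl, mug, weight or brush) was moved by more than 30 mm (distance of any of jar, flask, tiles, bowl, mug, weight, brush from where it was at the start of the episode above 0.03 m).
It also fails if it takes over 72 s, if anything falls off the work surface, if the arm or the gripper's body presses on something with over 40 N, if the wrist force passes 120 N, or if a joint passes its speed limit or range.

ROBOT

A 6-joint arm with a two-finger parallel gripper is mounted at the origin on the work surface. World frame = base frame: x ahead of the robot, y to its left, z up, the work surface at z = 0. Lengths are in m, angles in rad, forces in N, time in s.
With the tool pointing down it reaches from about 0.3 to 0.875 m from the base axis. Payload 6.4 kg.
Tool frame: the origin (TCP) lies at the very end of the fingers, on their centre line; the grasp point (between the pads) lies tcp_to_grasp behind it (tcp_to_grasp is the distance from the TCP to the grasp point, in m); z points along the fingers, y is the direction in which the jaws open and shut (so a half turn about z gives the same grasp; the last joint's range is limited). The gripper opens to 85 mm and grips with 20 to 120 N. Pads are 22 mm wide; open, the fingers measure 114 mm over their backs; the gripper's body (76 mm by 85 mm) begins 54 mm behind the grasp point. The pads swing forward as they close: fully open they stand 13 mm farther back than shut.
Start: joints at [-1.478, 0.181, 1.607, -0, 1.354, -0.206], TCP at [0.169, -0.55, 0.231] pointing down, gripper open.
Joint ranges: [-2.99, 2.99], [-0.89, 2.07], [0.3, 2.58], [-1.14, 4.28], [0, 2.63], [-3.12, 3.12]. Speed limits (rad/s): [2.57, 2.57, 3.01, 3.14, 3.14, 3.14].

INTERFACE

Orientations are given as a unit quaternion [w, x, y, z].
In Python, from bench import get_obs, camera, hand_in, tcp_to_grasp gives the robot as it stands.
- The arm moves only by the shell command python3 -m inch 'ROWS' [OPENING]. ROWS is JSON, a list of rows, each an object with "delta_pos": the shift along the tool's x, y, z in cm, a list of three; "rotation": the turn, a rotation vector about the tool's x, y, z in rad, a list of three. In form: [{"delta_pos": [x, y, z], "rotation": [rx, ry, rz]}, ...]. A call has 1 to 10 rows; each row shifts and turns the commanded pose from where the row before left it, along the tool's axes as they then stand; what a row does not reach is not made up. A row lasts 1/10 s, in which the tool goes at most 50 mm and 8.59 degrees, less where a joint would pass 70% of its speed; a pose out of reach is approached as far as the arm can. A call is refused whole if a number of a shift passes 5 or a number of a turn 0.15, either way. A call with a gripper value outside its range is refused whole. OPENING is the finger opening in cm, from 0 to 8.54, set as the call begins (- or left out, the last holds). The fingers move at their own pace and stop on an object; the grip force is fixed at half the most. Time passes only in rows, so rows that do not move let the fingers close. It gives the time, the measured TCP pose, the force and the opening at its end, in the units of the state.
- get_obs(): the state, without advancing time (a new reading comes with each control period).
- camera(name): name is "scene" or "side" or "wrist"; returns a dict with "color" (384x512x3 uint8, red, green, blue), "vfov" (degrees; the focal length in pixels is half the picture's height over the tangent of half this angle, whatever the lens; pixels are square), "cx", "cy" (the principal point, pixels), "eye" and "orientation" of the camera in the world; the wrist camera has in their place "T_tool_cam" (4x4, takes a point from camera to tool coordinates, whose origin is the TCP and whose axes are the flange's). Camera axes: x right, y down, z forward; pixel columns grow to the right and rows downward; lengths in m; the calibration is good to about 2 mm. A picture is of the moment at which its call begins: read the wrist's pose just before it. There is no depth.
- hand_in(): hands the job in, once; it reports no verdict.
The state is a dict: "time_s": time; "q": joint angles; "dq": joint speeds; "joint_efforts": joint torques, N m; "eef_pos": TCP position; "eef_rot": TCP orientation; "wrist_force": force on the tool from outside, world axes, zero at the start; "torque": the same for the moment, N m; "opening": opening from 0.0 (shut) to 1.0 (fully open).
Only numpy, scipy, OpenCV 4.12 (cv2) and the standard library are available. Lean on these libraries where they do the work, as an engineer would, in place of code of your own. Each camera call takes 0.05 s, during which the arm holds its last target.

## Working session

There is one attempt and no reset: what is moved stays moved. The work goes in short steps, Python scripts to look and compute and a shell command to move; the robot and the scene stay as the last step left them, time stands still between calls to the robot, and variables do not carry over. Pictures are saved under pics/ and viewed, and the job is handed in when it is done.

```bash
ls; mkdir -p pics; python3 - <<'E'
from bench import *
import cv2
print(get_obs()); print(tcp_to_grasp)
for n in ("scene","side","wrist"):
    c=camera(n); cv2.imwrite(f"pics/{n}0.png",c["color"][:,:,::-1])
    print({k:v for k,v in c.items() if k!="color"})
E
```

```text
pics
{'time_s': 0.0, 'q': array([-1.47829775e+00,  1.81574912e-01,  1.60803147e+00, -5.27115280e-06,
        1.35382465e+00, -2.06309887e-01]), 'dq': array([-0.00024285, -0.00187486,  0.0015565 ,  0.00185975,  0.00037069,
        0.0009627 ]), 'joint_efforts': array([-2.62859822e-05, -4.44874835e+01, -3.51334763e+01, -2.30055357e-04,
        9.04059329e-03, -2.48705760e-05]), 'eef_pos': array([ 0.16922488, -0.54893244,  0.23035379]), 'eef_rot': array([-9.17847716e-04,  9.88859430e-01,  1.48849530e-01,  4.97097436e-05]), 'wrist_force': array([ 0.35661575, -0.56901499, -0.27469865]), 'torque': array([ 0.04380992, -0.04511186,  0.0069105 ]), 'opening': 0.9981683538255062}
0.0187
{'vfov': 51.301109834180586, 'cx': 255.94847081837608, 'cy': 185.11430119772282, 'eye': array([1.42599579, 0.20531583, 1.05290186]), 'orientation': array([-0.23135899,  0.57619927,  0.72572936, -0.29628418])}
{'vfov': 43.630841581714094, 'cx': 253.72697358826412, 'cy': 191.4308262303849, 'eye': array([0.18422404, 1.1375912 , 1.29325257]), 'orientation': array([ 0.05671622, -0.14624792,  0.91110204, -0.38116648])}
{'vfov': 71.5533376544794, 'cx': 254.27363351248763, 'cy': 195.02999032454332, 'T_tool_cam': array([[-3.64232324e-04, -9.59984772e-01, -2.80051970e-01,
         7.18231980e-02],
       [ 9.99999920e-01, -3.03358125e-04, -2.60712733e-04,
        -9.43449372e-04],
       [ 1.65324213e-04, -2.80052042e-01,  9.59984805e-01,
        -1.42344433e-01],
       [ 0.00000000e+00,  0.00000000e+00,  0.00000000e+00,
         1.00000000e+00]])}
```

View pics/scene0.png

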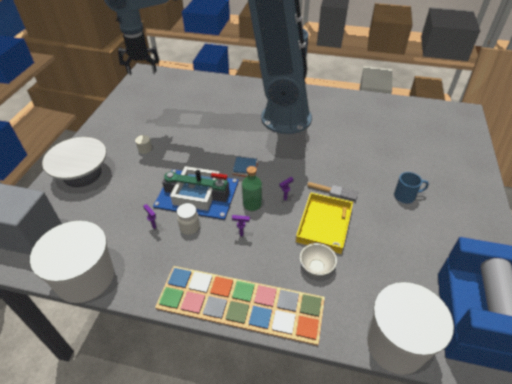

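View pics/side0.png

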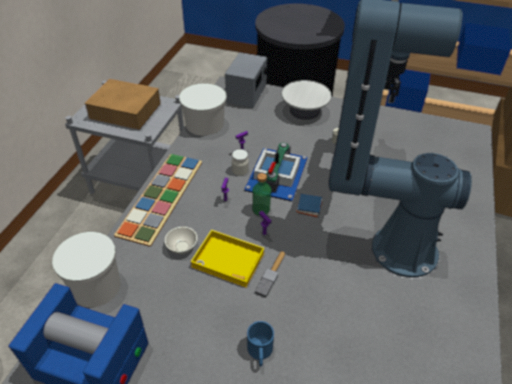

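View pics/wrist0.png

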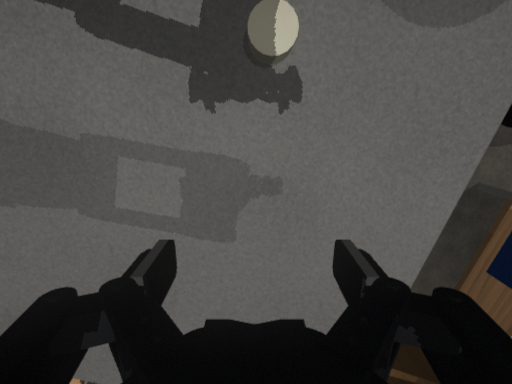

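The scene view shows the press at about (197,192) with the red handle at (219,176). The flask is at (252,188), the tray at (326,220), and purple look-alikes at (286,187), (241,224) and (151,217). Next I'll enlarge the crops and measure.

```bash
cat > h.py <<'E'
import numpy as np, cv2
from scipy.spatial.transform import Rotation as R
from bench import *
def q2R(q): return R.from_quat([q[1],q[2],q[3],q[0]]).as_matrix()
class Cam:
    def __init__(s,name):
        o=get_obs(); c=camera(name); s.im=c["color"][:,:,::-1].copy(); s.cx,s.cy=c["cx"],c["cy"]
        s.f=s.im.shape[0]/2/np.tan(np.radians(c["vfov"])/2)
        if name=="wrist":
            T=np.eye(4);T[:3,:3]=q2R(o["eef_rot"]);T[:3,3]=o["eef_pos"];T=T@c["T_tool_cam"];s.R=T[:3,:3];s.e=T[:3,3]
        else: s.R=q2R(c["orientation"]); s.e=np.array(c["eye"])
    def ray(s,u,v):
        d=s.R@np.array([(u-s.cx)/s.f,(v-s.cy)/s.f,1]); return d/np.linalg.norm(d)
    def plane(s,u,v,z):
        d=s.ray(u,v); return s.e+d*(z-s.e[2])/d[2]
    def proj(s,p):
        x=s.R.T@(np.array(p)-s.e); return s.cx+s.f*x[0]/x[2], s.cy+s.f*x[1]/x[2]
def tri(c1,p1,c2,p2):
    a=c1.ray(*p1);b=c2.ray(*p2)
    t=np.linalg.lstsq(np.c_[a,-b],c2.e-c1.e,rcond=None)[0]
    x=c1.e+a*t[0];y=c2.e+b*t[1]; return (x+y)/2,np.linalg.norm(x-y)
def mask(im,h0,h1,s0=100,v0=50):
    h=cv2.cvtColor(im,cv2.COLOR_BGR2HSV)
    if h0<h1: m=cv2.inRange(h,(h0,s0,v0),(h1,255,255))
    else: m=cv2.inRange(h,(h0,s0,v0),(180,255,255))|cv2.inRange(h,(0,s0,v0),(h1,255,255))
    return m
def blobs(m,amin=8):
    n,l,st,ce=cv2.connectedComponentsWithStats(m)
    return [(tuple(np.round(ce[i],1).tolist()),int(st[i,4]),st[i,:4].tolist()) for i in range(1,n) if st[i,4]>=amin]
def crop(im,x0,y0,x1,y1,k,fn): cv2.imwrite(fn,cv2.resize(im[y0:y1,x0:x1],None,fx=k,fy=k,interpolation=cv2.INTER_CUBIC))
E
python3 - <<'E'
from h import *
s=Cam("scene");d=Cam("side")
crop(s.im,130,130,370,290,3,"pics/s1.png");crop(d.im,150,110,340,310,3,"pics/d1.png")
for n,c in(("s",s),("d",d)):
    print(n,"red",blobs(mask(c.im,172,6,140,70))); print(n,"yel",blobs(mask(c.im,22,34,150,100),40)); print(n,"blue",[b for b in blobs(mask(c.im,105,120,150,60),100)])
E
```

```text
s red [((219.4, 175.7), 61, [211, 174, 16, 5])]
s yel [((324.7, 221.2), 2220, [297, 193, 55, 60])]
s blue [((11.1, 43.4), 1721, [0, 0, 32, 82]), ((205.7, 15.6), 1301, [183, 0, 45, 34]), ((212.1, 58.7), 740, [194, 45, 34, 28]), ((8.6, 149.5), 902, [0, 122, 26, 57]), ((219.8, 203.7), 370, [198, 179, 39, 39]), ((165.2, 201.2), 203, [157, 190, 19, 20]), ((475.2, 305.2), 5642, [439, 238, 73, 132])]
d red [((271.8, 167.0), 40, [269, 162, 7, 11]), ((122.8, 378.7), 38, [120, 374, 6, 10])]
d yel [((228.0, 257.3), 2309, [191, 230, 73, 57])]
d blue [((255.2, 17.9), 4015, [183, 0, 177, 59]), ((480.2, 34.4), 3568, [399, 0, 113, 74]), ((411.3, 90.5), 1085, [387, 70, 43, 42]), ((288.9, 185.0), 353, [271, 157, 35, 43]), ((79.4, 344.2), 7314, [10, 284, 137, 100])]
```

View pics/s1.png

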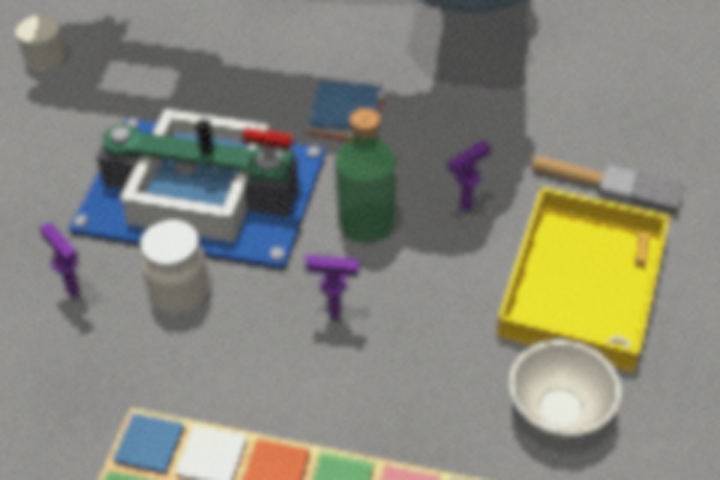

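View pics/d1.png

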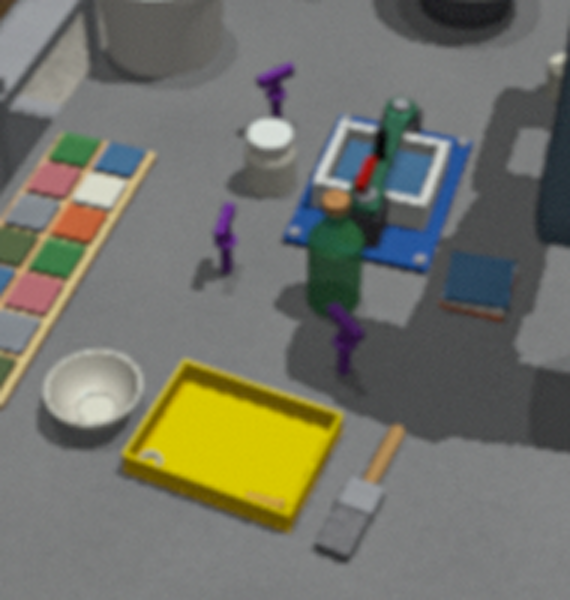

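The red handle at crop (268,138), which is full-frame (219,176), is the real pin: it is the only red one and it stands in the press. The three purple ones stand free, so I leave them alone.

```bash
python3 - <<'E'
from h import *
s=Cam("scene");d=Cam("side")
S=lambda x,y:((x+1)/3+130-.5,(y+1)/3+130-.5); D=lambda x,y:((x+1)/3+150-.5,(y+1)/3+110-.5)
r=np.round
print("handle tri",tri(s,(219.4,175.7),d,(271.8,167.0)), s.plane(219.4,175.7,.112),d.plane(271.8,167,.112))
# handle ends scene
print("handle ends",s.plane(*S(244,136),.118),s.plane(*S(292,140),.118),d.plane(*D(376,158),.118),d.plane(*D(360,188),.118))
print("bolts s",[r(s.plane(*S(*p),.013),3) for p in((80,220),(277,253),(313,151))])
print("bolts d",[r(d.plane(*D(*p),.013),3) for p in((294,231),(419,259),(464,142))])
print("post",tri(s,S(204,124),d,D(383,132)), s.plane(*S(204,122),.121),d.plane(*D(384,130),.121))
print("hinge",s.plane(*S(122,134),.08),d.plane(*D(402,104),.08))
print("tray rim s",[r(s.plane(*S(*p),.035),3) for p in((543,190),(668,213),(633,355),(500,323))])
print("tray rim d",[r(d.plane(*D(*p),.035),3) for p in((185,362),(343,416),(292,515),(124,456))])
print("cork",tri(s,S(366,115),d,D(336,198)),"jar",s.plane(*S(168,240),.085),d.plane(*D(271,133),.085))
print("tiles",s.plane(*S(345,105),.027),d.plane(*D(480,282),.027))
print("purples",[r(s.plane(*S(*p),0),3) for p in((467,208),(335,315),(75,295))],[r(d.plane(*D(*p),0),3) for p in((345,370),(226,270))])
print("bowl",s.plane(*S(565,385),.045),d.plane(*D(93,385),.045),"washer",s.plane(*S(620,342),.007),"bolt",s.plane(*S(642,250),.01))
print("brush",s.plane(*S(535,163),.01),s.plane(*S(680,195),.01))
E
```

```text
handle tri (array([ 0.52166757, -0.14019501,  0.11362991]), np.float64(0.00438256699356963)) [ 0.52227123 -0.13880793  0.112     ] [ 0.52166618 -0.14493133  0.112     ]
handle ends [ 0.53174701 -0.16420439  0.118     ] [ 0.52589773 -0.11027033  0.118     ] [ 0.51521948 -0.16644558  0.118     ] [ 0.51820919 -0.1074025   0.118     ]
bolts s [array([ 0.607, -0.349,  0.013]), array([ 0.603, -0.112,  0.013]), array([ 0.438, -0.115,  0.013])]
bolts d [array([ 0.605, -0.114,  0.013]), array([ 0.44 , -0.116,  0.013]), array([ 0.44 , -0.353,  0.013])]
post (array([ 0.52121088, -0.21575445,  0.11730839]), np.float64(0.002964920035782563)) [ 0.52317641 -0.21374946  0.121     ] [ 0.51976212 -0.21774639  0.121     ]
hinge [ 0.52393095 -0.31861644  0.08      ] [ 0.52353775 -0.32437203  0.08      ]
tray rim s [array([0.46 , 0.168, 0.035]), array([0.464, 0.312, 0.035]), array([0.67 , 0.29 , 0.035]), array([0.66 , 0.15 , 0.035])]
tray rim d [array([0.647, 0.152, 0.035]), array([0.452, 0.17 , 0.035]), array([0.464, 0.313, 0.035]), array([0.661, 0.298, 0.035])]
cork (array([ 0.52399764, -0.02532205,  0.17211859]), np.float64(0.0004324788735068844)) jar [ 0.6691332  -0.20787827  0.085     ] [ 0.66728862 -0.20684947  0.085     ]
tiles [ 0.36328489 -0.09351732  0.027     ] [ 0.35621016 -0.08742577  0.027     ]
purples [array([0.476, 0.084, 0.   ]), array([ 0.664, -0.029,  0.   ]), array([ 0.702, -0.317,  0.   ])] [array([0.477, 0.077, 0.   ]), array([ 0.668, -0.033,  0.   ])]
bowl [0.72852683 0.22600973 0.045     ] [0.72898107 0.22430101 0.045     ] washer [0.63512123 0.27698238 0.007     ] bolt [0.50401088 0.28928344 0.01      ]
brush [0.39424339 0.15192904 0.01      ] [0.40847456 0.32619562 0.01      ]
```

Press centre is about (0.522,-0.232) with yaw about 0.013, and the pin is at about (0.521,-0.142). First I turn the tool so the jaws open along world x, lifting a little.

```bash
python3 -m inch '[{"delta_pos":[0,0,-1],"rotation":[0,0,-0.143]},{"delta_pos":[0,0,-1],"rotation":[0,0,-0.143]},{"delta_pos":[0,0,-1],"rotation":[0,0,-0.143]},{"delta_pos":[0,0,-1],"rotation":[0,0,-0.143]},{"delta_pos":[0,0,-1],"rotation":[0,0,-0.143]},{"delta_pos":[0,0,-1],"rotation":[0,0,-0.143]},{"delta_pos":[0,0,-1],"rotation":[0,0,-0.143]},{"delta_pos":[0,0,0],"rotation":[0,0,-0.143]},{"delta_pos":[0,0,0],"rotation":[0,0,-0.143]}]'
```

```text
time_s: 1.25
eef_pos: [0.1693, -0.5497, 0.3018]
eef_rot: [0.0, 0.7, 0.714, -0.0]
wrist_force: [-0.4, -0.3, 0.3]
opening: 0.999
```

```bash
python3 -m inch '[{"delta_pos":[3.5,3.2,0],"rotation":[0,0,0]},{"delta_pos":[3.5,3.2,0],"rotation":[0,0,0]},{"delta_pos":[3.5,3.2,0],"rotation":[0,0,0]},{"delta_pos":[3.5,3.2,0],"rotation":[0,0,0]},{"delta_pos":[3.5,3.2,0],"rotation":[0,0,0]},{"delta_pos":[3.5,3.2,0],"rotation":[0,0,0]},{"delta_pos":[3.5,3.2,0],"rotation":[0,0,0]},{"delta_pos":[3.5,3.2,0],"rotation":[0,0,0]},{"delta_pos":[0,0,0],"rotation":[0,0,0]},{"delta_pos":[0,0,0],"rotation":[0,0,0]}]'; python3 - <<'E'
from h import *
o=get_obs();print(o["eef_pos"],R.from_matrix(q2R(o["eef_rot"])).as_matrix().round(3))
w=Cam("wrist");cv2.imwrite("pics/w1.png",w.im)
E
```

```text
time_s: 2.25
eef_pos: [0.4215, -0.2649, 0.3013]
eef_rot: [0.0, 0.701, 0.713, -0.0]
wrist_force: [-0.5, -0.3, 0.4]
opening: 0.999
[ 0.42151866 -0.26488446  0.30132596] [[-0.018  1.    -0.   ]
 [ 1.     0.018 -0.   ]
 [-0.    -0.    -1.   ]]
```

View pics/w1.png

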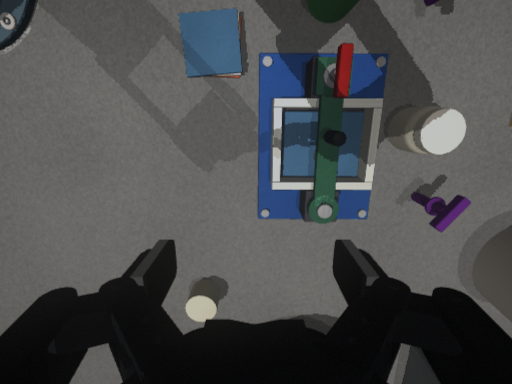

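The wrist view shows the handle at (345,70), the post at (335,138), the hinge at (323,208), and the press bolts at (267,61), (382,61), (265,213) and (362,213).

```bash
python3 - <<'E'
from h import *
w=Cam("wrist")
m=mask(w.im,172,6,140,70);b=blobs(m,50);print(b)
c=max(cv2.findContours(m,0,2)[0],key=cv2.contourArea);r=cv2.minAreaRect(c);bx=cv2.boxPoints(r)
P=np.array([w.plane(*p,.118)[:2] for p in bx]);print(P.round(4)); 
for k in range(2): 
    e=P[k+1]-P[k];print(np.linalg.norm(e),np.degrees(np.arctan2(e[1],e[0])))
print("center .110",w.plane(*r[0],.110),".114",w.plane(*r[0],.114))
m=cv2.inRange(w.im,(200,200,200),(255,255,255))
for p in((267,61),(382,61),(362,213),(265,213)): print(w.plane(*p,.013).round(4))
print("post",w.plane(338,138,.119),"hinge",w.plane(323,209,.08))
o=get_obs()
E
```

```text
[((345.0, 67.6), 627, [338, 42, 16, 54])]
[[ 0.5131 -0.1666]
 [ 0.514  -0.1122]
 [ 0.5272 -0.1133]
 [ 0.527  -0.1678]]
0.05439622223818684 89.03134317372448
0.013226970532249123 -4.701805739175528
center .110 [ 0.52279716 -0.13798393  0.11      ] .114 [ 0.52156425 -0.13864791  0.114     ]
[ 0.4376 -0.1141  0.013 ]
[ 0.6064 -0.1115  0.013 ]
[ 0.6077 -0.3486  0.013 ]
[ 0.441  -0.3512  0.013 ]
post [ 0.52048022 -0.21580263  0.119     ] hinge [ 0.52134024 -0.31921947  0.08      ]
```

```bash
python3 -m inch '[{"delta_pos":[2.45,2.04,0],"rotation":[0,0,0]},{"delta_pos":[2.45,2.04,0],"rotation":[0,0,0]},{"delta_pos":[2.45,2.04,1],"rotation":[0,0,0]},{"delta_pos":[2.45,2.04,2],"rotation":[0,0,0]},{"delta_pos":[2.45,2.04,3],"rotation":[0,0,0]},{"delta_pos":[0,0,3],"rotation":[0,0,0]},{"delta_pos":[0,0,1],"rotation":[0,0,0]},{"delta_pos":[0,0,0],"rotation":[0,0,0]},{"delta_pos":[0,0,0],"rotation":[0,0,0]}]'; python3 - <<'E'
from h import *
o=get_obs();print(o["eef_pos"],q2R(o["eef_rot"]).round(3),o["q"].round(2))
w=Cam("wrist");cv2.imwrite("pics/w2.png",w.im)
s=Cam("scene");crop(s.im,130,100,330,250,4,"pics/s2.png")
m=mask(w.im,172,6,140,70);print(blobs(m,50))
print([w.proj((.5212,-.1405,z)) for z in (.11,.118)])
E
```

```text
time_s: 3.25
eef_pos: [0.5214, -0.1434, 0.2026]
eef_rot: [0.001, 0.703, 0.712, 0.0]
wrist_force: [0.2, -0.2, 1.0]
opening: 1.001
[ 0.52138629 -0.14338465  0.20256077] [[-0.013  1.     0.001]
 [ 1.     0.013 -0.001]
 [-0.001  0.001 -1.   ]] [-0.49  0.13  1.72 -0.    1.29 -0.5 ]
[((253.2, 209.2), 505, [246, 191, 15, 36])]
[(np.float64(253.64059899243648), np.float64(195.86250279419625)), (np.float64(253.63822624503945), np.float64(198.41673561020016))]
```

View pics/w2.png

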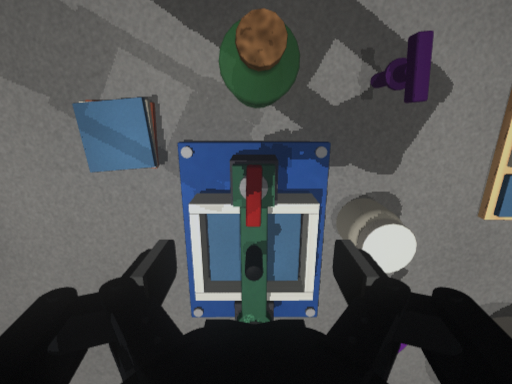

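View pics/s2.png

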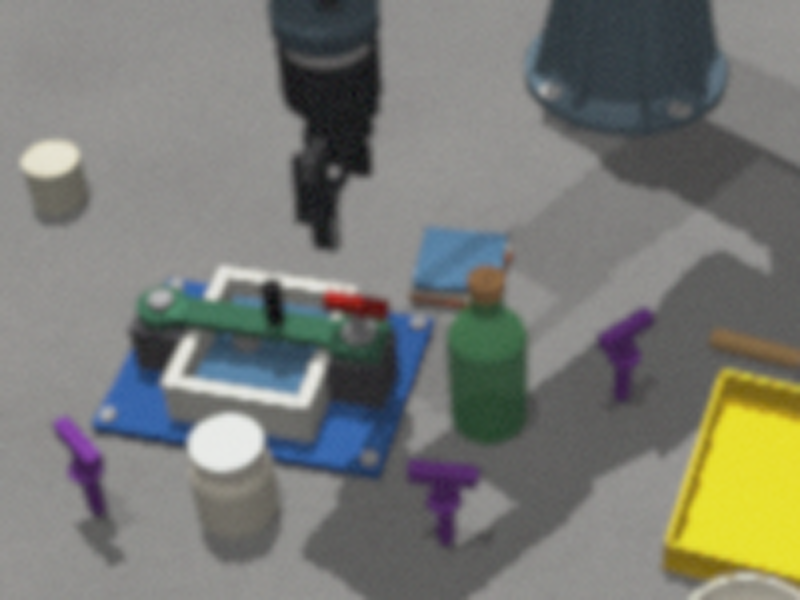

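```bash
python3 - <<'E'
from h import *
w=Cam("wrist")
crop(w.im,180,130,330,280,4,"pics/w2c.png")
m=mask(w.im,170,6,120,25);print(blobs(m,50))
c=max(cv2.findContours(m,0,2)[0],key=cv2.contourArea);r=cv2.minAreaRect(c);print(r)
for z in(.11,.118):print(w.plane(*r[0],z))
print([w.plane(*p,.118).round(4) for p in cv2.boxPoints(r)])
E
```

```text
[((252.7, 195.1), 893, [245, 165, 16, 61])]
((252.7882537841797, 195.02862548828125), (14.818564414978027, 60.229576110839844), 1.2730300426483154)
[ 0.52106148 -0.13983028  0.11      ]
[ 0.52104913 -0.13747871  0.118     ]
[array([ 0.5139, -0.1663,  0.118 ]), array([ 0.5149, -0.1104,  0.118 ]), array([ 0.5277, -0.1105,  0.118 ]), array([ 0.5276, -0.1665,  0.118 ])]
```

View pics/w2c.png

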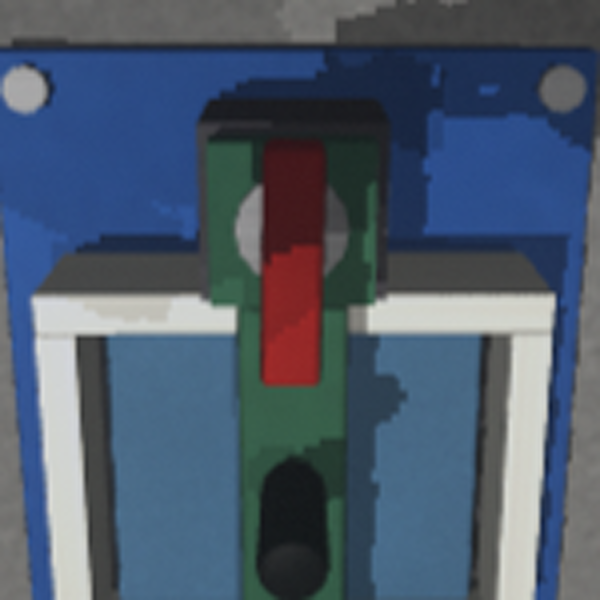

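The enlarged crop confirms the red handle with its collar in the bar's eye, centred at (.521,-.139). I go down and grip it.

```bash
python3 -m inch '[{"delta_pos":[0.4,0,1],"rotation":[0,0,0]},{"delta_pos":[0,0,2],"rotation":[0,0,0]},{"delta_pos":[0,0,2],"rotation":[0,0,0]},{"delta_pos":[0,0,2],"rotation":[0,0,0]},{"delta_pos":[0,0,2],"rotation":[0,0,0]},{"delta_pos":[0,0,1.5],"rotation":[0,0,0]},{"delta_pos":[0,0,0.5],"rotation":[0,0,0]},{"delta_pos":[0,0,0],"rotation":[0,0,0]},{"delta_pos":[0,0,0],"rotation":[0,0,0]}]'; python3 -m inch '[{"delta_pos":[0,0,0],"rotation":[0,0,0]},{"delta_pos":[0,0,0],"rotation":[0,0,0]},{"delta_pos":[0,0,0],"rotation":[0,0,0]},{"delta_pos":[0,0,0],"rotation":[0,0,0]},{"delta_pos":[0,0,0],"rotation":[0,0,0]},{"delta_pos":[0,0,0],"rotation":[0,0,0]},{"delta_pos":[0,0,0],"rotation":[0,0,0]},{"delta_pos":[0,0,0],"rotation":[0,0,0]}]' 0.5;  python3 - <<'E'
from h import *
o=get_obs();print(o["torque"],o["opening"],q2R(o["eef_rot"]).round(3))
w=Cam("wrist");cv2.imwrite("pics/w3.png",w.im)
s=Cam("scene");crop(s.im,130,100,330,250,4,"pics/s3.png")
E
```

```text
time_s: 4.3
eef_pos: [0.5217, -0.1379, 0.0921]
eef_rot: [0.001, 0.702, 0.712, 0.0]
wrist_force: [0.6, -0.6, -0.4]
opening: 1.001
time_s: 5.1
eef_pos: [0.5208, -0.1378, 0.0917]
eef_rot: [-0.0, 0.702, 0.712, -0.0]
wrist_force: [-4.2, -0.8, 3.9]
opening: 0.156
[-0.05657842  0.73684606 -0.03056736] 0.1557363312310765 [[-0.015  1.    -0.001]
 [ 1.     0.015 -0.   ]
 [-0.    -0.001 -1.   ]]
```

View pics/w3.png

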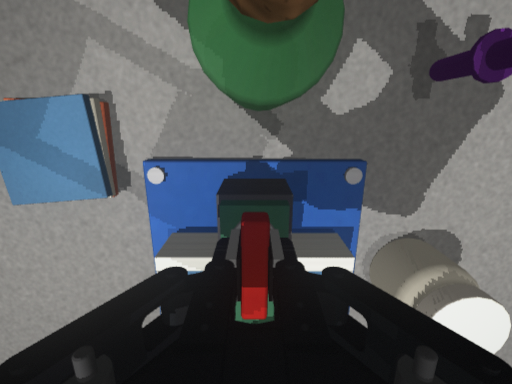

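View pics/s3.png

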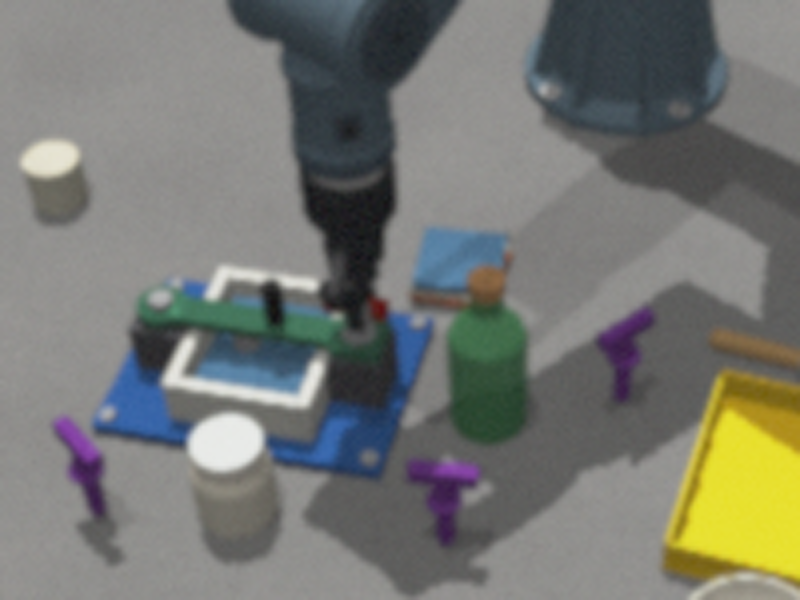

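Gripped: the opening is 13 mm. First I twist without pulling.

```bash
python3 -m inch '[{"delta_pos":[0,0,0],"rotation":[0,0,0.12]},{"delta_pos":[0,0,0],"rotation":[0,0,0.12]},{"delta_pos":[0,0,0],"rotation":[0,0,0.12]},{"delta_pos":[0,0,0],"rotation":[0,0,0.12]}]';  python3 -c '
from h import *
o=get_obs();print(o["torque"],o["wrist_force"],o["opening"],q2R(o["eef_rot"]).round(3))
w=Cam("wrist");cv2.imwrite("pics/w4.png",w.im)'
```

```text
time_s: 5.6
eef_pos: [0.5218, -0.1382, 0.0917]
eef_rot: [0.001, 0.852, 0.523, 0.0]
wrist_force: [0.8, -2.6, 0.7]
opening: 0.152
[-0.27368868 -0.2197386   0.27198537] [ 0.82879124 -2.58437791  0.68358046] 0.15153213984025785 [[ 0.452  0.892  0.002]
 [ 0.892 -0.452 -0.001]
 [-0.     0.002 -1.   ]]
```

View pics/w4.png

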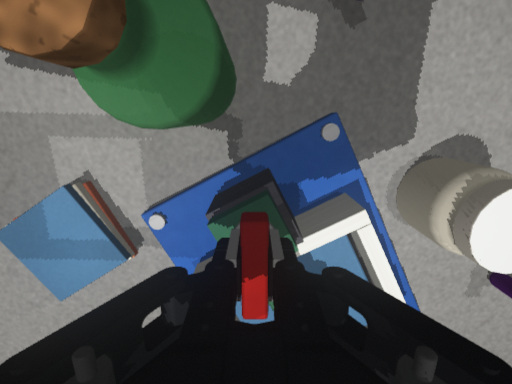

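The pin turned with the jaws by about 0.47 rad. Now I swing to and fro with a gentle pull.

```bash
python3 -m inch '[{"delta_pos":[0,0,0],"rotation":[0,0,-0.12]},{"delta_pos":[0,0,-0.03],"rotation":[0,0,-0.12]},{"delta_pos":[0,0,-0.03],"rotation":[0,0,-0.12]},{"delta_pos":[0,0,-0.03],"rotation":[0,0,-0.12]},{"delta_pos":[0,0,-0.03],"rotation":[0,0,-0.12]},{"delta_pos":[0,0,-0.03],"rotation":[0,0,-0.12]},{"delta_pos":[0,0,-0.03],"rotation":[0,0,-0.12]},{"delta_pos":[0,0,-0.02],"rotation":[0,0,-0.12]}]';  python3 -c '
from h import *
o=get_obs();print(o["torque"],o["wrist_force"],o["opening"],q2R(o["eef_rot"]).round(3))
w=Cam("wrist");cv2.imwrite("pics/w5.png",w.im);d=Cam("side");crop(d.im,230,110,340,210,6,"pics/d5.png")'
```

```text
time_s: 6.45
eef_pos: [0.5192, -0.1379, 0.0919]
eef_rot: [-0.002, 0.509, 0.861, -0.001]
wrist_force: [-4.5, -3.0, -3.7]
opening: 0.152
[-0.92868338  0.88246956 -0.24006701] [-4.47483089 -2.97484808 -3.69325288] 0.15167815219476324 [[-0.481  0.877 -0.004]
 [ 0.877  0.481  0.   ]
 [ 0.002 -0.004 -1.   ]]
```

View pics/w5.png

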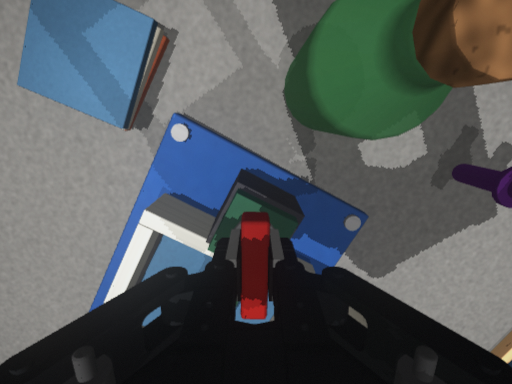

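View pics/d5.png

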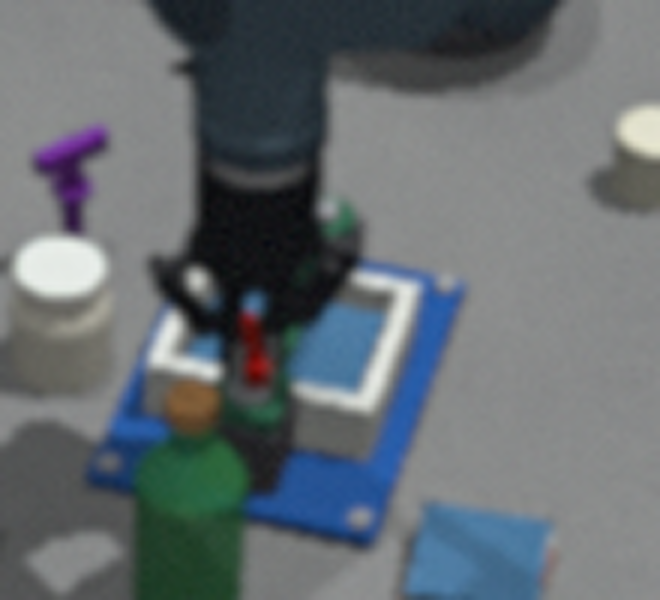

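```bash
python3 -m inch '[{"delta_pos":[0,0,0],"rotation":[0,0,0.12]},{"delta_pos":[0,0,-0.03],"rotation":[0,0,0.12]},{"delta_pos":[0,0,-0.03],"rotation":[0,0,0.12]},{"delta_pos":[0,0,-0.03],"rotation":[0,0,0.12]},{"delta_pos":[0,0,-0.03],"rotation":[0,0,0.12]},{"delta_pos":[0,0,-0.03],"rotation":[0,0,0.12]},{"delta_pos":[0,0,-0.03],"rotation":[0,0,0.12]},{"delta_pos":[0,0,-0.02],"rotation":[0,0,0.12]}]';  python3 -c '
from h import *
o=get_obs();print(o["torque"],o["wrist_force"],o["opening"],q2R(o["eef_rot"]).round(3))'
```

```text
time_s: 7.35
eef_pos: [0.5212, -0.1378, 0.0933]
eef_rot: [0.0, 0.852, 0.524, 0.0]
wrist_force: [6.6, -4.8, -17.0]
opening: 0.153
[-0.80890286 -1.45850894  0.22156622] [  6.63397175  -4.81159833 -17.00200948] 0.15314210510490034 [[ 0.452  0.892  0.001]
 [ 0.892 -0.452 -0.   ]
 [ 0.     0.001 -1.   ]]
```

```bash
python3 -m inch '[{"delta_pos":[0,0,0],"rotation":[0,0,-0.14]},{"delta_pos":[0,0,0],"rotation":[0,0,-0.14]},{"delta_pos":[0,0,0],"rotation":[0,0,-0.14]},{"delta_pos":[0,0,0],"rotation":[0,0,-0.14]}]';  python3 -m inch '[{"delta_pos":[0,0,0],"rotation":[0,0,-0.14]},{"delta_pos":[0,0,0],"rotation":[0,0,-0.14]},{"delta_pos":[0,0,0],"rotation":[0,0,-0.12]}]'; python3 -c '
from h import *
o=get_obs();print(o["torque"],o["wrist_force"],o["opening"],q2R(o["eef_rot"]).round(3))
w=Cam("wrist");cv2.imwrite("pics/w6.png",w.im);d=Cam("side");crop(d.im,230,110,340,210,6,"pics/d6.png")
s=Cam("scene");crop(s.im,150,140,250,220,7,"pics/s6.png")'
```

```text
time_s: 7.75
eef_pos: [0.52, -0.1374, 0.0938]
eef_rot: [-0.001, 0.67, 0.742, -0.001]
wrist_force: [-1.6, -1.8, -5.4]
opening: 0.149
time_s: 8.05
eef_pos: [0.5192, -0.1377, 0.094]
eef_rot: [-0.002, 0.51, 0.86, -0.001]
wrist_force: [-5.0, -3.5, -2.0]
opening: 0.153
[-0.79651703  1.09597519 -0.19908268] [-4.95656383 -3.53618118 -1.97660587] 0.15264945156740958 [[-0.481  0.877 -0.005]
 [ 0.877  0.481  0.   ]
 [ 0.003 -0.004 -1.   ]]
```

View pics/s6.png

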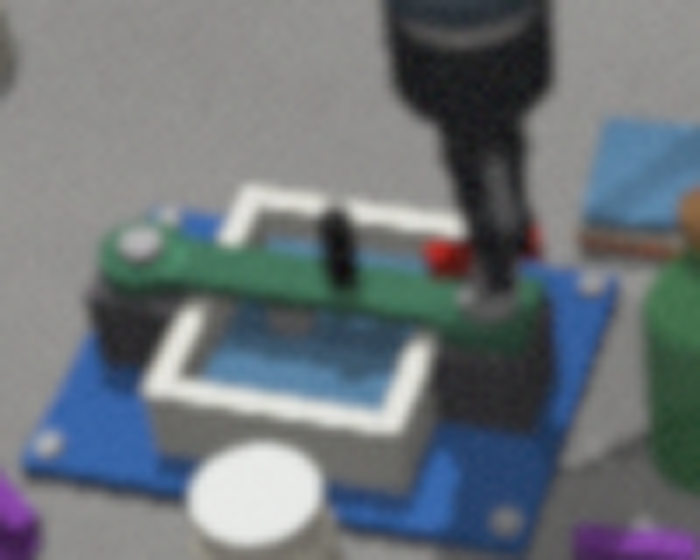

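View pics/w6.png

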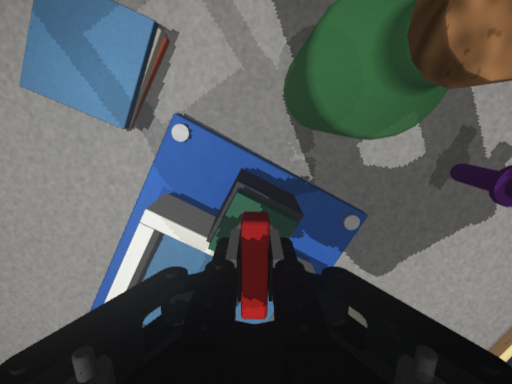

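The pull loosens while the pin turns, and the mould stays down. I continue with faster swings, pulling only in mid-swing.

```bash
python3 -m inch '[{"delta_pos":[0,0,0],"rotation":[0,0,0.13]},{"delta_pos":[0,0,-0.05],"rotation":[0,0,0.14]},{"delta_pos":[0,0,-0.05],"rotation":[0,0,0.14]},{"delta_pos":[0,0,-0.05],"rotation":[0,0,0.14]},{"delta_pos":[0,0,-0.05],"rotation":[0,0,0.14]},{"delta_pos":[0,0,0],"rotation":[0,0,0.14]},{"delta_pos":[0,0,0],"rotation":[0,0,0.13]}]'; python3 -m inch '[{"delta_pos":[0,0,0],"rotation":[0,0,-0.13]},{"delta_pos":[0,0,-0.05],"rotation":[0,0,-0.14]},{"delta_pos":[0,0,-0.05],"rotation":[0,0,-0.14]},{"delta_pos":[0,0,-0.05],"rotation":[0,0,-0.14]},{"delta_pos":[0,0,-0.05],"rotation":[0,0,-0.14]},{"delta_pos":[0,0,0],"rotation":[0,0,-0.14]},{"delta_pos":[0,0,0],"rotation":[0,0,-0.13]}]'
```

```text
time_s: 8.9
eef_pos: [0.5213, -0.1377, 0.0956]
eef_rot: [0.0, 0.852, 0.523, 0.0]
wrist_force: [6.0, -3.8, -14.8]
opening: 0.152
time_s: 9.6
eef_pos: [0.5189, -0.1375, 0.0972]
eef_rot: [-0.002, 0.51, 0.86, -0.001]
wrist_force: [-3.6, -3.4, -6.6]
opening: 0.154
```

```bash
python3 -m inch '[{"delta_pos":[0,0,0],"rotation":[0,0,0.13]},{"delta_pos":[0,0,-0.05],"rotation":[0,0,0.14]},{"delta_pos":[0,0,-0.05],"rotation":[0,0,0.14]},{"delta_pos":[0,0,-0.05],"rotation":[0,0,0.14]},{"delta_pos":[0,0,-0.05],"rotation":[0,0,0.14]},{"delta_pos":[0,0,0],"rotation":[0,0,0.14]},{"delta_pos":[0,0,0],"rotation":[0,0,0.13]}]'; python3 -m inch '[{"delta_pos":[0,0,0],"rotation":[0,0,-0.13]},{"delta_pos":[0,0,-0.05],"rotation":[0,0,-0.14]},{"delta_pos":[0,0,-0.05],"rotation":[0,0,-0.14]},{"delta_pos":[0,0,-0.05],"rotation":[0,0,-0.14]},{"delta_pos":[0,0,-0.05],"rotation":[0,0,-0.14]},{"delta_pos":[0,0,0],"rotation":[0,0,-0.14]},{"delta_pos":[0,0,0],"rotation":[0,0,-0.13]}]';python3 -c '
from h import *
w=Cam("wrist");cv2.imwrite("pics/w7.png",w.im)
s=Cam("scene");crop(s.im,150,140,250,220,7,"pics/s7.png")'
```

```text
time_s: 10.3
eef_pos: [0.5213, -0.1376, 0.0997]
eef_rot: [0.0, 0.852, 0.523, 0.0]
wrist_force: [5.2, -3.0, -11.9]
opening: 0.151
time_s: 11.0
eef_pos: [0.5191, -0.1375, 0.1016]
eef_rot: [-0.002, 0.51, 0.86, -0.001]
wrist_force: [-3.4, -2.9, -3.5]
opening: 0.155
```

View pics/s7.png

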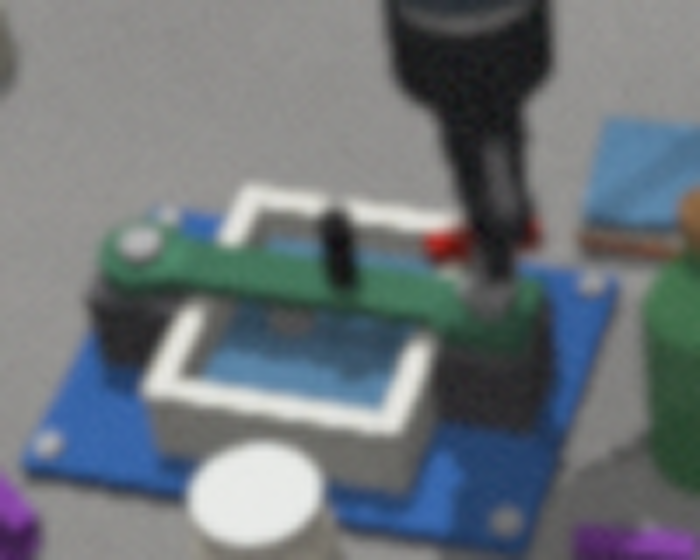

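View pics/w7.png

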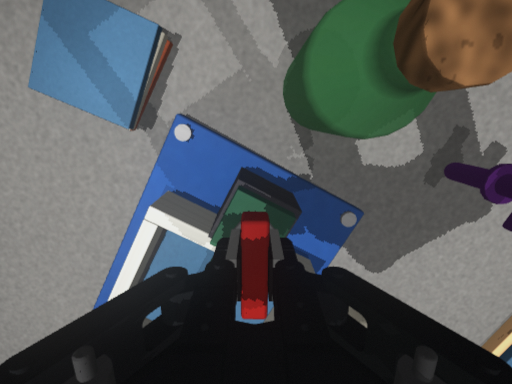

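The handle has risen and the frame and bar look unmoved, so I continue.

```bash
python3 -m inch '[{"delta_pos":[0,0,0],"rotation":[0,0,0.13]},{"delta_pos":[0,0,-0.05],"rotation":[0,0,0.14]},{"delta_pos":[0,0,-0.05],"rotation":[0,0,0.14]},{"delta_pos":[0,0,-0.05],"rotation":[0,0,0.14]},{"delta_pos":[0,0,-0.05],"rotation":[0,0,0.14]},{"delta_pos":[0,0,0],"rotation":[0,0,0.14]},{"delta_pos":[0,0,0],"rotation":[0,0,0.13]}]'; python3 -m inch '[{"delta_pos":[0,0,0],"rotation":[0,0,-0.13]},{"delta_pos":[0,0,-0.05],"rotation":[0,0,-0.14]},{"delta_pos":[0,0,-0.05],"rotation":[0,0,-0.14]},{"delta_pos":[0,0,-0.05],"rotation":[0,0,-0.14]},{"delta_pos":[0,0,-0.05],"rotation":[0,0,-0.14]},{"delta_pos":[0,0,0],"rotation":[0,0,-0.14]},{"delta_pos":[0,0,0],"rotation":[0,0,-0.13]}]'; python3 -m inch '[{"delta_pos":[0,0,0],"rotation":[0,0,0.13]},{"delta_pos":[0,0,-0.05],"rotation":[0,0,0.14]},{"delta_pos":[0,0,-0.05],"rotation":[0,0,0.14]},{"delta_pos":[0,0,-0.05],"rotation":[0,0,0.14]},{"delta_pos":[0,0,-0.05],"rotation":[0,0,0.14]},{"delta_pos":[0,0,0],"rotation":[0,0,0.14]},{"delta_pos":[0,0,0],"rotation":[0,0,0.13]}]'; python3 -m inch '[{"delta_pos":[0,0,0],"rotation":[0,0,-0.13]},{"delta_pos":[0,0,-0.05],"rotation":[0,0,-0.14]},{"delta_pos":[0,0,-0.05],"rotation":[0,0,-0.14]},{"delta_pos":[0,0,-0.05],"rotation":[0,0,-0.14]},{"delta_pos":[0,0,-0.05],"rotation":[0,0,-0.14]},{"delta_pos":[0,0,0],"rotation":[0,0,-0.14]},{"delta_pos":[0,0,0],"rotation":[0,0,-0.13]}]'
```

```text
time_s: 11.8
eef_pos: [0.5217, -0.1376, 0.1049]
eef_rot: [0.0, 0.853, 0.522, 0.001]
wrist_force: [1.4, -1.6, -4.4]
opening: 0.151
time_s: 12.5
eef_pos: [0.5198, -0.1378, 0.1068]
eef_rot: [-0.001, 0.511, 0.86, -0.001]
wrist_force: [-5.3, -2.8, 0.6]
opening: 0.148
time_s: 13.2
eef_pos: [0.5218, -0.1375, 0.1096]
eef_rot: [0.0, 0.853, 0.522, 0.001]
wrist_force: [0.4, 0.7, -1.4]
opening: 0.154
time_s: 13.9
eef_pos: [0.5216, -0.1376, 0.1115]
eef_rot: [0.0, 0.511, 0.86, 0.0]
wrist_force: [-2.2, -0.7, -0.7]
opening: 0.152
```

```bash
python3 -m inch '[{"delta_pos":[0,0,0],"rotation":[0,0,0.13]},{"delta_pos":[0,0,-0.05],"rotation":[0,0,0.14]},{"delta_pos":[0,0,-0.05],"rotation":[0,0,0.14]},{"delta_pos":[0,0,-0.05],"rotation":[0,0,0.14]},{"delta_pos":[0,0,-0.05],"rotation":[0,0,0.14]},{"delta_pos":[0,0,0],"rotation":[0,0,0.14]},{"delta_pos":[0,0,0],"rotation":[0,0,0.13]}]'; python3 -m inch '[{"delta_pos":[0,0,0],"rotation":[0,0,-0.13]},{"delta_pos":[0,0,-0.1],"rotation":[0,0,-0.14]},{"delta_pos":[0,0,-0.1],"rotation":[0,0,-0.14]},{"delta_pos":[0,0,-0.1],"rotation":[0,0,-0.07]},{"delta_pos":[0,0,0],"rotation":[0,0,0]}]';python3 -c '
from h import *
o=get_obs();print(o["torque"],o["wrist_force"],o["eef_pos"])
w=Cam("wrist");cv2.imwrite("pics/w8.png",w.im)
s=Cam("scene");crop(s.im,150,140,250,220,7,"pics/s8.png")'
```

```text
time_s: 14.6
eef_pos: [0.5218, -0.1375, 0.1136]
eef_rot: [0.0, 0.853, 0.522, 0.001]
wrist_force: [0.0, 0.2, -2.4]
opening: 0.155
time_s: 15.1
eef_pos: [0.5218, -0.1376, 0.1167]
eef_rot: [0.0, 0.702, 0.712, 0.001]
wrist_force: [-0.4, 0.7, -1.9]
opening: 0.157
[ 0.04911803  0.01320508 -0.01590689] [-0.38065777  0.66361747 -1.91852792] [ 0.52178338 -0.13755351  0.11668022]
```

View pics/s8.png

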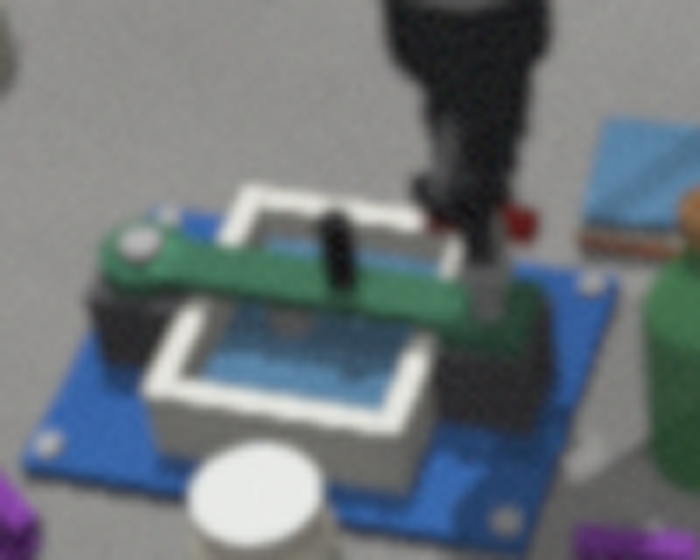

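View pics/w8.png

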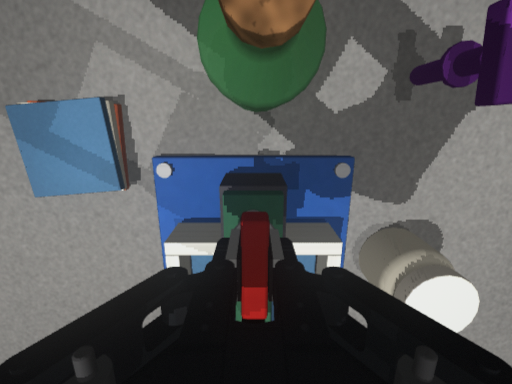

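The pin is free: the shank shows and the force is back to the pin's weight. The frame hasn't moved. Next I lift high enough for the tip to clear the flask and carry it to the tray.

```bash
python3 -m inch '[{"delta_pos":[0,0,-0.5],"rotation":[0,0,0]},{"delta_pos":[0,0,-1],"rotation":[0,0,0]},{"delta_pos":[0,0,-2],"rotation":[0,0,0]},{"delta_pos":[0,0,-2.5],"rotation":[0,0,0]},{"delta_pos":[0,0,-3],"rotation":[0,0,0]},{"delta_pos":[0,0,-3],"rotation":[0,0,0]},{"delta_pos":[0,0,-3],"rotation":[0,0,0]},{"delta_pos":[0,0,-2.5],"rotation":[0,0,0]},{"delta_pos":[0,0,-1],"rotation":[0,0,0]},{"delta_pos":[0,0,0],"rotation":[0,0,0]}]'; python3 -c '
from h import *
s=Cam("scene");crop(s.im,130,90,290,220,5,"pics/s9.png")'
```

```text
time_s: 16.2
eef_pos: [0.5219, -0.138, 0.3034]
eef_rot: [0.002, 0.702, 0.712, 0.001]
wrist_force: [0.6, -0.6, -1.1]
opening: 0.154
```

View pics/s9.png

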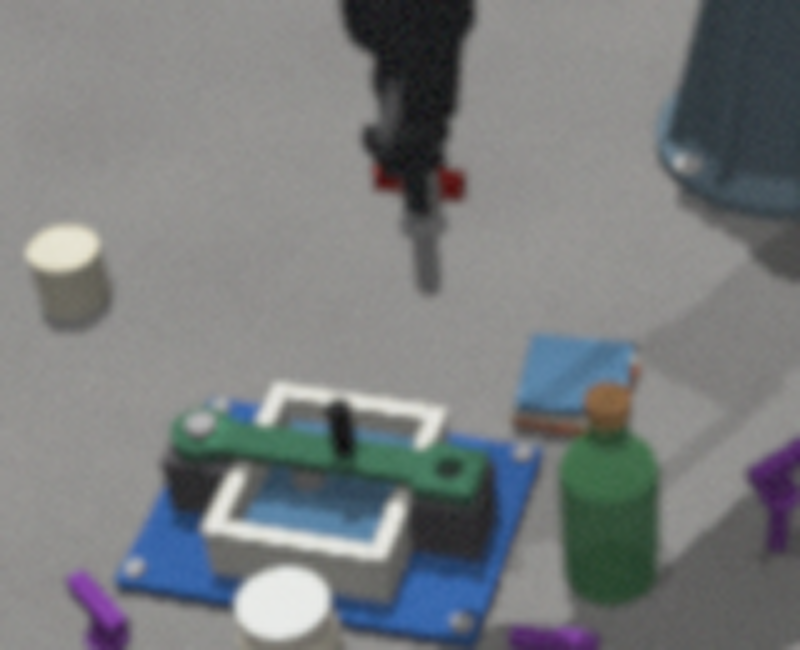

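The pin is out and hangs straight, and the bar's eye is empty. I carry it over to the tray.

```bash
python3 -m inch '[{"delta_pos":[1.5,0,0],"rotation":[0,0,0]},{"delta_pos":[3,0,0],"rotation":[0,0,0]},{"delta_pos":[4,0,0],"rotation":[0,0,0]},{"delta_pos":[4,0,0],"rotation":[0,0,0]},{"delta_pos":[4,0,0],"rotation":[0,0,0]},{"delta_pos":[4,0,0],"rotation":[0,0,0]},{"delta_pos":[4,0,0],"rotation":[0,0,0]},{"delta_pos":[2.5,0,0],"rotation":[0,0,0]},{"delta_pos":[1,0,0],"rotation":[0,0,0]},{"delta_pos":[0,0,0],"rotation":[0,0,0]}]'; python3 -c '
from h import *
o=get_obs();print(o["q"].round(2))
w=Cam("wrist");cv2.imwrite("pics/w10.png",w.im)'
```

```text
time_s: 17.25
eef_pos: [0.5159, 0.1438, 0.2998]
eef_rot: [-0.001, 0.701, 0.713, -0.001]
wrist_force: [-0.1, -0.5, -0.7]
opening: 0.152
[0.05 0.04 1.62 0.   1.48 0.03]
```

View pics/w10.png

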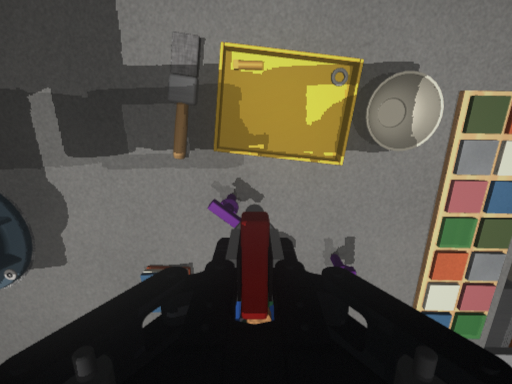

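The tray's rim corners are at (222,44), (362,60), (342,163) and (215,151). The bolt is at (247,65) and the washer at (340,76).

```bash
python3 - <<'E'
from h import *
w=Cam("wrist")
P=np.array([w.plane(*p,.035)[:2] for p in((222,44),(362,60),(342,163),(215,151))]);print(P.round(3),P.mean(0))
m=mask(w.im,20,34,120,40);c=max(cv2.findContours(m,0,2)[0],key=cv2.contourArea);print(cv2.minAreaRect(c), cv2.approxPolyDP(cv2.convexHull(c),8,True).reshape(-1,2).tolist())
print(w.plane(247,65,.01),w.plane(340,76,.007))
E
```

```text
[[0.469 0.31 ]
 [0.663 0.293]
 [0.651 0.149]
 [0.456 0.165]] [0.55988681 0.22933211]
((284.88604736328125, 103.15865325927734), (143.7328338623047, 109.48138427734375), 6.881722927093506) [[220, 41], [362, 58], [342, 162], [213, 149]]
[0.50299463 0.28876013 0.01      ] [0.64302086 0.27637487 0.007     ]
```

```bash
python3 -m inch '[{"delta_pos":[0,0,0],"rotation":[0,0,0.14]},{"delta_pos":[0,0,0],"rotation":[0,0,0.14]},{"delta_pos":[0,0,0],"rotation":[0,0,0.14]},{"delta_pos":[0,0,0],"rotation":[0,0,0.14]},{"delta_pos":[0,0,0],"rotation":[0,0,0.14]},{"delta_pos":[0,0,0],"rotation":[0,0,0.14]},{"delta_pos":[0,0,0],"rotation":[0,0,0.14]},{"delta_pos":[0,0,0],"rotation":[0,0,0.14]},{"delta_pos":[0,0,0],"rotation":[0,0,0.14]},{"delta_pos":[0,0,0],"rotation":[0,0,0.14]}]'; python3 -m inch '[{"delta_pos":[0,0,0],"rotation":[0,0,0.14]},{"delta_pos":[0,0,0],"rotation":[0,0,0.13]},{"delta_pos":[0,0,0],"rotation":[0,0,0]},{"delta_pos":[0,0,0],"rotation":[0,0,0]}]'; python3 -c '
from h import *
o=get_obs();print(o["q"].round(2)); M=q2R(o["eef_rot"]);print(M.round(3), M.T@(np.array([.556,.229,.16])-o["eef_pos"])*100)'
```

```text
time_s: 18.35
eef_pos: [0.5171, 0.1406, 0.301]
eef_rot: [0.0, 0.996, 0.089, -0.0]
wrist_force: [0.5, 1.3, -1.4]
opening: 0.155
time_s: 18.75
eef_pos: [0.517, 0.1412, 0.3011]
eef_rot: [0.0, 0.999, -0.041, -0.0]
wrist_force: [0.6, 0.7, -1.7]
opening: 0.149
[ 0.05  0.04  1.62 -0.    1.48  1.7 ]
[[ 0.997 -0.082 -0.   ]
 [-0.082 -0.997 -0.   ]
 [-0.     0.    -1.   ]] [ 3.16569166 -9.07747492 14.10668495]
```

```bash
python3 -m inch '[{"delta_pos":[0.8,-2.2,1.5],"rotation":[0,0,0]},{"delta_pos":[0.8,-2.3,2],"rotation":[0,0,0]},{"delta_pos":[0.8,-2.3,2],"rotation":[0,0,0]},{"delta_pos":[0.8,-2.3,2],"rotation":[0,0,0]},{"delta_pos":[0,0,1.5],"rotation":[0,0,0]},{"delta_pos":[0,0,0],"rotation":[0,0,0]}]'; python3 -m inch '[{"delta_pos":[0,0,0],"rotation":[0,0.13,0]},{"delta_pos":[0,0,0],"rotation":[0,0.13,0]},{"delta_pos":[0,0,0],"rotation":[0,0.13,0]},{"delta_pos":[0,0,0],"rotation":[0,0.13,0]},{"delta_pos":[0,0,0],"rotation":[0,0.13,0]},{"delta_pos":[0,0,0],"rotation":[0,0.13,0]},{"delta_pos":[0,0,0],"rotation":[0,0,0]},{"delta_pos":[0,0,0],"rotation":[0,0,0]}]'; python3 -c '
from h import *
o=get_obs();print(o["q"].round(2)); M=q2R(o["eef_rot"]);p=np.array(o["eef_pos"]);print(M.round(3), M.T@(np.array([.556,.229,.0613])-p)*100,"tip",p+M[:,2]*.0697)
s=Cam("scene");crop(s.im,230,120,390,280,4,"pics/s11.png")
s=Cam("side");crop(s.im,150,150,310,300,4,"pics/d11.png")'
```

```text
time_s: 19.35
eef_pos: [0.5547, 0.2296, 0.2082]
eef_rot: [0.001, 0.999, -0.041, -0.003]
wrist_force: [-0.9, -0.3, -2.2]
opening: 0.154
time_s: 20.15
eef_pos: [0.5574, 0.2278, 0.2122]
eef_rot: [0.019, 0.929, -0.041, 0.366]
wrist_force: [0.2, 0.0, -1.8]
opening: 0.148
[ 0.35 -0.04  2.07 -0.66  0.5   2.49]
[[ 0.728 -0.09   0.68 ]
 [-0.062 -0.996 -0.065]
 [ 0.683  0.005 -0.731]] [-10.40680541  -0.18162132  10.92714539] tip [0.60472251 0.22326156 0.16126272]
```

View pics/s11.png

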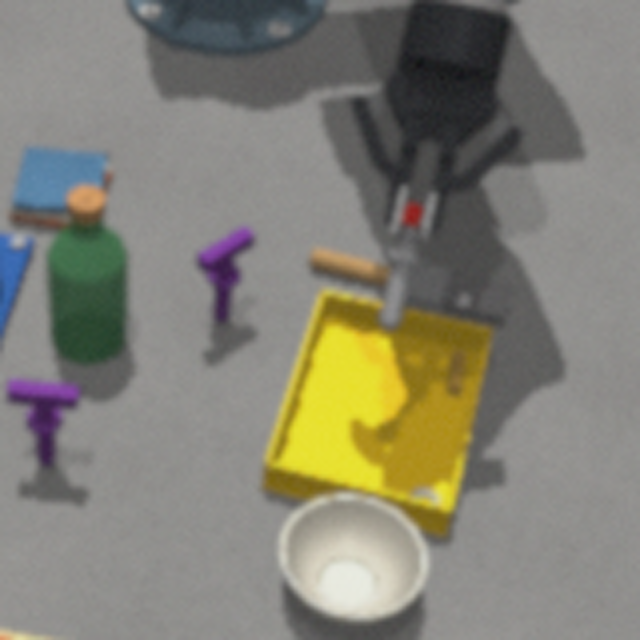

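View pics/d11.png

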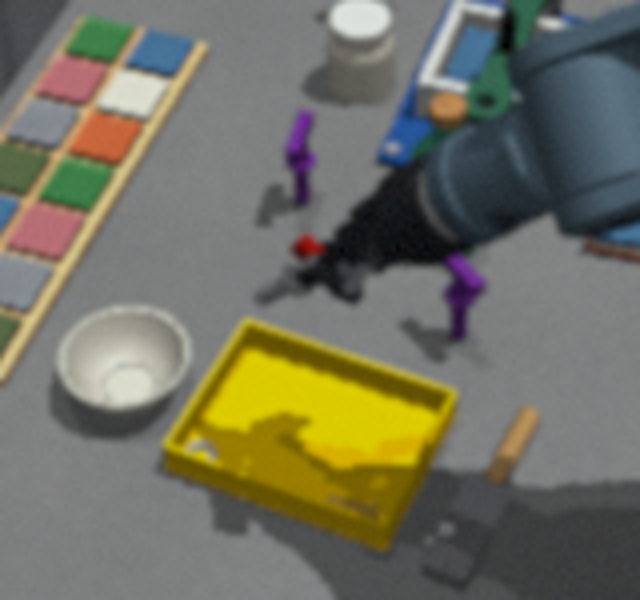

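The pin is held at 45° over the tray. I lower it until its tip is just above the floor.

```bash
python3 -m inch '[{"delta_pos":[-1.6,-0.03,1.7],"rotation":[0,0,0]},{"delta_pos":[-1.6,-0.03,1.7],"rotation":[0,0,0]},{"delta_pos":[-1.6,-0.03,1.7],"rotation":[0,0,0]},{"delta_pos":[-1.6,-0.03,1.7],"rotation":[0,0,0]},{"delta_pos":[-1.6,-0.03,1.7],"rotation":[0,0,0]},{"delta_pos":[-1.2,-0.02,1.2],"rotation":[0,0,0]},{"delta_pos":[-0.4,0,0.4],"rotation":[0,0,0]},{"delta_pos":[0,0,0],"rotation":[0,0,0]},{"delta_pos":[0,0,0],"rotation":[0,0,0]}]'; python3 -c '
from h import *
o=get_obs();print(o["q"].round(2)); M=q2R(o["eef_rot"]);p=np.array(o["eef_pos"]);print(M.round(3), M.T@(np.array([.556,.229,.0613])-p)*100,"tip",p+M[:,2]*.0697)
s=Cam("scene");crop(s.im,230,120,390,280,4,"pics/s12.png")
s=Cam("side");crop(s.im,150,150,310,300,4,"pics/d12.png")'
```

```text
time_s: 21.15
eef_pos: [0.5597, 0.2304, 0.0871]
eef_rot: [0.017, 0.934, -0.041, 0.355]
wrist_force: [0.0, -0.3, -0.6]
opening: 0.156
[ 0.34  0.22  2.1  -1.14  0.31  3.02]
[[ 0.744 -0.089  0.662]
 [-0.065 -0.996 -0.061]
 [ 0.665  0.003 -0.747]] [-1.98421691  0.16118572  1.6928514 ] tip [0.60583556 0.22612217 0.03504597]
```

View pics/s12.png

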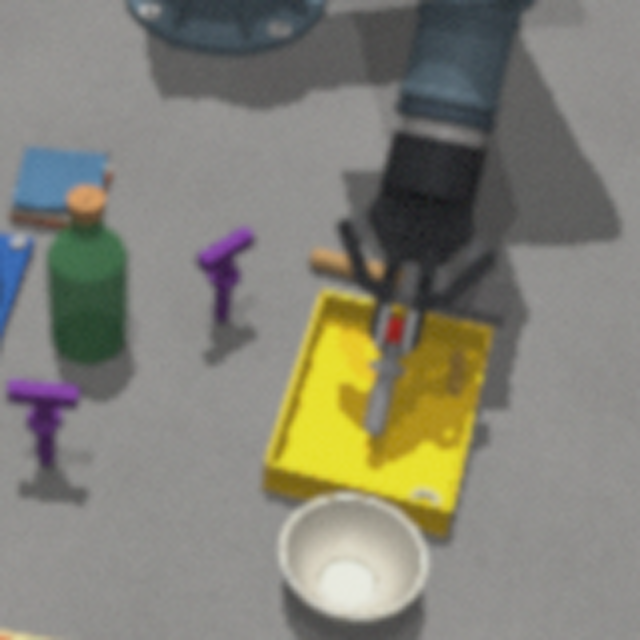

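View pics/d12.png

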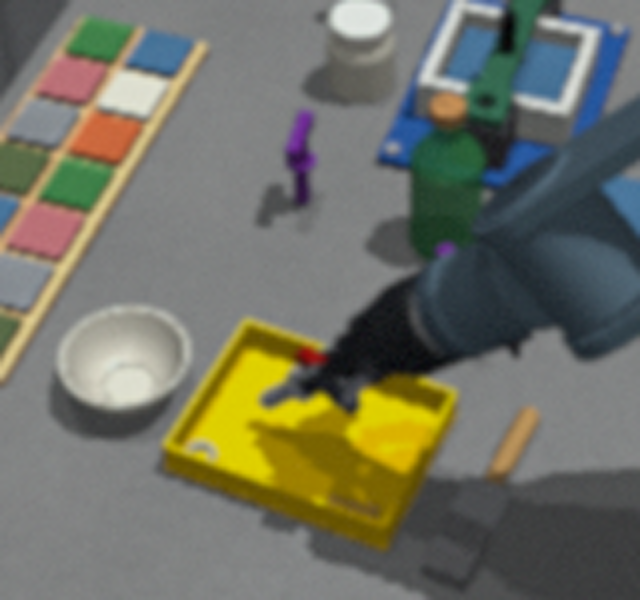

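Joint 4 is on its limit because the tilt is out of the forearm's plane. I yaw the tool by 0.4 rad about the vertical, which brings it back into plane; the pin still fits in the tray.

```bash
python3 -m inch '[{"delta_pos":[0.3,0,-0.35],"rotation":[0.088,0,-0.1]},{"delta_pos":[0,0,0],"rotation":[0.088,0,-0.1]},{"delta_pos":[0,0,0],"rotation":[0.088,0,-0.1]},{"delta_pos":[0,0,0],"rotation":[0,0,0]},{"delta_pos":[0,0,0],"rotation":[0,0,0]},{"delta_pos":[0,0,0],"rotation":[0,0,0]}]'; python3 -c '
from h import *
o=get_obs();print(o["q"].round(2)); M=q2R(o["eef_rot"]);p=np.array(o["eef_pos"]);t=p+M[:,2]*.0697;print(M.round(3), "tip",t, M.T@(np.array([.604,.24,.012])-t)*100)'
```

```text
time_s: 21.85
eef_pos: [0.5518, 0.2321, 0.0824]
eef_rot: [-0.016, 0.94, 0.043, 0.338]
wrist_force: [-0.4, -0.2, -1.6]
opening: 0.15
[ 0.25  0.18  2.15 -0.67  0.16  2.37]
[[ 0.768  0.093  0.634]
 [ 0.071 -0.996  0.06 ]
 [ 0.636 -0.002 -0.771]] tip [0.59599385 0.23627546 0.02863279] [-0.41716725 -0.29405218  1.81265238]
```

```bash
python3 -m inch '[{"delta_pos":[0,0,0],"rotation":[0.05,-0.06,-0.06]},{"delta_pos":[0,0,0],"rotation":[0.05,-0.06,-0.06]},{"delta_pos":[-0.3,0,0.4],"rotation":[0,0,0]},{"delta_pos":[-0.3,0,0.4],"rotation":[0,0,0]},{"delta_pos":[0,0,0],"rotation":[0,0,0]},{"delta_pos":[0,0,0],"rotation":[0,0,0]}]'; python3 -c '
from h import *
o=get_obs();print(o["q"].round(2)); M=q2R(o["eef_rot"]);p=np.array(o["eef_pos"]);t=p+M[:,2]*.0697;print(M.round(3), "tip",t, M.T@(np.array([.60,.24,.012])-t)*100)'
```

```text
time_s: 22.45
eef_pos: [0.5505, 0.226, 0.0695]
eef_rot: [-0.016, 0.947, 0.067, 0.313]
wrist_force: [-1.0, -0.2, -0.2]
opening: 0.151
[ 0.22  0.2   2.14 -0.34  0.18  1.96]
[[ 0.796  0.137  0.59 ]
 [ 0.117 -0.991  0.072]
 [ 0.594  0.011 -0.804]] tip [0.59167956 0.23103856 0.01343791] [ 0.68106709 -0.77552259  0.67138559]
```

The tip is about 3 mm above the floor with the pin tilted 37°, so I let go.

```bash
python3 -m inch '[{"delta_pos":[0,0,0],"rotation":[0,0,0]},{"delta_pos":[0,0,0],"rotation":[0,0,0]},{"delta_pos":[0,0,0],"rotation":[0,0,0]},{"delta_pos":[0,0,0],"rotation":[0,0,0]},{"delta_pos":[0,0,0],"rotation":[0,0,0]},{"delta_pos":[0,0,0],"rotation":[0,0,0]},{"delta_pos":[0,0,0],"rotation":[0,0,0]}]' 8; python3 -c '
from h import *
s=Cam("scene");crop(s.im,230,120,390,280,4,"pics/s13.png")
s=Cam("side");crop(s.im,150,150,310,300,4,"pics/d13.png")
s=Cam("wrist");cv2.imwrite("pics/w13.png",s.im)'
```

```text
time_s: 23.15
eef_pos: [0.5512, 0.2259, 0.0703]
eef_rot: [-0.016, 0.947, 0.067, 0.313]
wrist_force: [0.3, -0.4, 0.6]
opening: 0.938
```

View pics/s13.png

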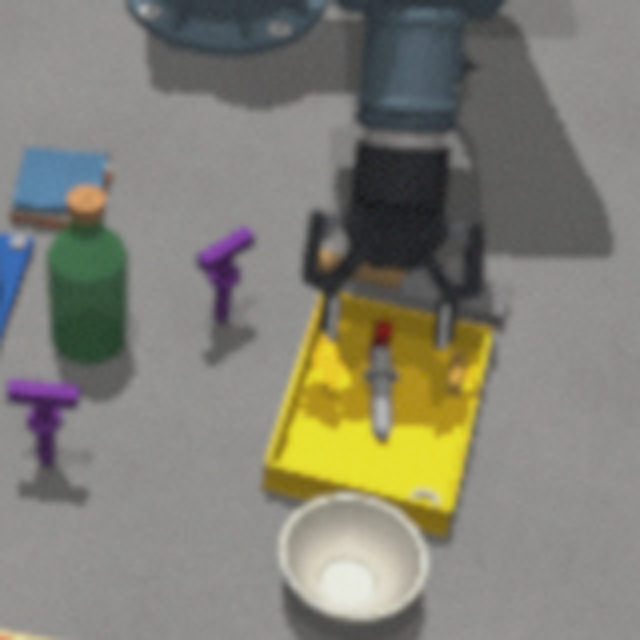

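View pics/w13.png

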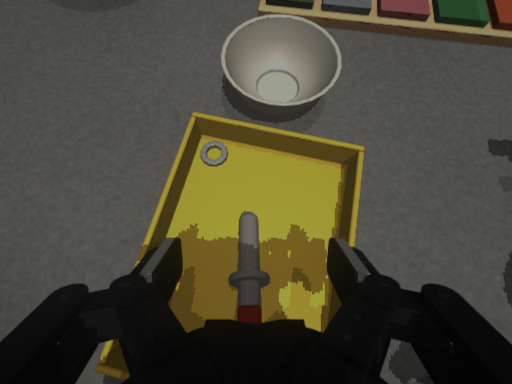

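The pin lies in the tray and is let go; the wrist view shows its shank from (248,215) to (250,315). I back off straight up, then level the tool.

```bash
python3 -m inch '[{"delta_pos":[0.6,0,-0.8],"rotation":[0,0,0]},{"delta_pos":[1.2,0,-1.6],"rotation":[0,0,0]},{"delta_pos":[1.5,0,-2],"rotation":[0,0,0]},{"delta_pos":[1.5,0,-2],"rotation":[0,0,0]},{"delta_pos":[1.5,0,-2],"rotation":[0,0,0]},{"delta_pos":[1.5,0,-2],"rotation":[0,0,0]},{"delta_pos":[1.5,0,-2],"rotation":[0,0,0]},{"delta_pos":[1.5,0,-2],"rotation":[0,0,0]},{"delta_pos":[0.6,0,-0.8],"rotation":[0,0,0]}]'; python3 -m inch '[{"delta_pos":[0,0,0],"rotation":[0,-0.13,0]},{"delta_pos":[0,0,0],"rotation":[0,-0.13,0]},{"delta_pos":[0,0,0],"rotation":[0,-0.13,0]},{"delta_pos":[0,0,0],"rotation":[0,-0.13,0]},{"delta_pos":[0,0,0],"rotation":[0,-0.11,0]},{"delta_pos":[0,0,0],"rotation":[0,0,0]},{"delta_pos":[0,0,0],"rotation":[0,0,0]}]';python3 -c '
from h import *
o=get_obs();print(o["q"].round(2)); M=q2R(o["eef_rot"]);print(M.round(3))
s=Cam("wrist");cv2.imwrite("pics/w14.png",s.im)
'
```

```text
time_s: 24.2
eef_pos: [0.5531, 0.2285, 0.2637]
eef_rot: [-0.017, 0.946, 0.067, 0.315]
wrist_force: [0.1, 0.8, 0.4]
opening: 0.943
time_s: 24.9
eef_pos: [0.5518, 0.2281, 0.2585]
eef_rot: [0.005, 0.998, 0.068, 0.004]
wrist_force: [-1.3, -0.2, 0.0]
opening: 0.934
[ 0.2   0.21  1.52 -0.01  1.41  1.64]
[[ 0.991  0.137  0.009]
 [ 0.137 -0.991 -0.01 ]
 [ 0.007  0.011 -1.   ]]
```

View pics/w14.png

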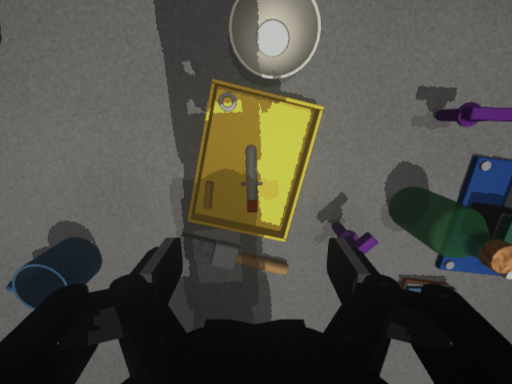

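```bash
python3 -m inch '[{"delta_pos":[0,0,0],"rotation":[0.011,-0.008,-0.144]},{"delta_pos":[0,0,0],"rotation":[0,0,-0.144]},{"delta_pos":[0,0,0],"rotation":[0,0,-0.144]},{"delta_pos":[0,0,0],"rotation":[0,0,-0.144]},{"delta_pos":[0,0,0],"rotation":[0,0,-0.144]},{"delta_pos":[0,0,0],"rotation":[0,0,-0.144]},{"delta_pos":[0,0,0],"rotation":[0,0,-0.144]},{"delta_pos":[0,0,0],"rotation":[0,0,-0.144]},{"delta_pos":[0,0,0],"rotation":[0,0,-0.144]},{"delta_pos":[0,0,0],"rotation":[0,0,-0.144]}]' 3.0; python3 -m inch '[{"delta_pos":[-2,0,0],"rotation":[0,0,0]},{"delta_pos":[-4.5,0,0],"rotation":[0,0,0]},{"delta_pos":[-4.5,0,0],"rotation":[0,0,0]},{"delta_pos":[-4.5,0,0],"rotation":[0,0,0]},{"delta_pos":[-4.5,0,0],"rotation":[0,0,0]},{"delta_pos":[-4.5,0,0],"rotation":[0,0,0]},{"delta_pos":[-4.5,0,0],"rotation":[0,0,0]},{"delta_pos":[-4.5,0,0],"rotation":[0,0,0]},{"delta_pos":[-4.5,-1,0],"rotation":[0,0,0]},{"delta_pos":[-3,-1,0],"rotation":[0,0,0]}]';python3 -m inch '[{"delta_pos":[-2,-1,0],"rotation":[0,0,0]},{"delta_pos":[0,0,0],"rotation":[0,0,0]},{"delta_pos":[0,0,0],"rotation":[0,0,0]}]';python3 -c '
from h import *
o=get_obs();print(o["q"].round(2)); M=q2R(o["eef_rot"]);print(M.round(3))
s=Cam("wrist");cv2.imwrite("pics/w15.png",s.im)
'
```

```text
time_s: 25.95
eef_pos: [0.5509, 0.2284, 0.2606]
eef_rot: [0.001, 0.702, 0.712, 0.0]
wrist_force: [-0.7, 0.4, -0.3]
opening: 0.351
time_s: 26.95
eef_pos: [0.5334, -0.184, 0.2609]
eef_rot: [0.001, 0.705, 0.709, -0.001]
wrist_force: [0.3, -0.6, 0.1]
opening: 0.351
time_s: 27.25
eef_pos: [0.5242, -0.2014, 0.2609]
eef_rot: [0.001, 0.705, 0.709, -0.0]
wrist_force: [0.5, 0.1, -0.3]
opening: 0.35
[-0.58  0.13  1.61 -0.    1.41 -0.58]
[[-0.006  1.     0.001]
 [ 1.     0.006 -0.001]
 [-0.001  0.001 -1.   ]]
```

View pics/w15.png

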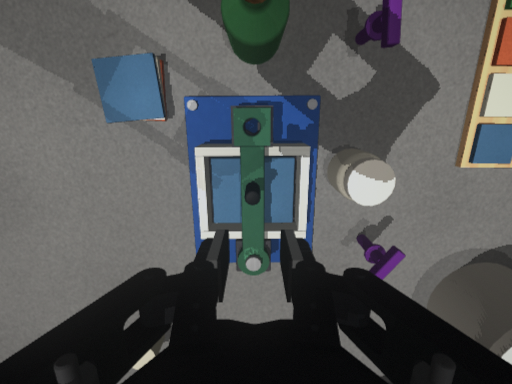

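The wrist view shows the hinge at (253,264), the post near (252,192) and the empty eye at (252,127).

```bash
python3 - <<'E'
from h import *
w=Cam("wrist");crop(w.im,200,90,310,290,3,"pics/w15c.png")
print("hinge",w.plane(253,264,.08),"eye",w.plane(252,127,.076))
for p in((.521,-.2158,.121),(.521,-.2158,.076),(.5215,-.3205,.076)):print(w.proj(p))
E
```

```text
hinge [ 0.52404827 -0.32154199  0.08      ] eye [ 0.52190411 -0.13997667  0.076     ]
(np.float64(250.61343621577177), np.float64(199.0253456471998))
(np.float64(251.0428027152108), np.float64(188.54060599435925))
(np.float64(251.16940002712155), np.float64(261.7867584686124))
```

View pics/w15c.png

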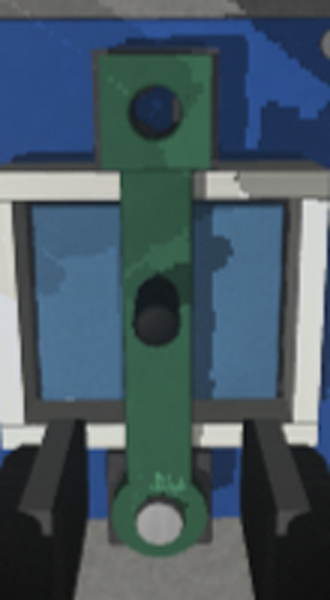

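The post top is confirmed at (.5215,-.2155). I come down around the post with the jaws 30 mm apart, as a loose cage.

```bash
python3 -m inch '[{"delta_pos":[-1.0,-0.25,1],"rotation":[0,0,0]},{"delta_pos":[-0.4,0,2],"rotation":[0,0,0]},{"delta_pos":[0,0,2.5],"rotation":[0,0,0]},{"delta_pos":[0,0,2.5],"rotation":[0,0,0]},{"delta_pos":[0,0,1.5],"rotation":[0,0,0]},{"delta_pos":[0,0,0.5],"rotation":[0,0,0]},{"delta_pos":[0,0,0],"rotation":[0,0,0]}]'; python3 -c '
from h import *
s=Cam("wrist");cv2.imwrite("pics/w16.png",s.im)
s=Cam("scene");crop(s.im,150,140,250,220,7,"pics/s16.png")
'
```

```text
time_s: 28.05
eef_pos: [0.5221, -0.2158, 0.1601]
eef_rot: [-0.001, 0.705, 0.71, -0.001]
wrist_force: [-0.2, -0.4, -0.4]
opening: 0.353
```

View pics/w16.png

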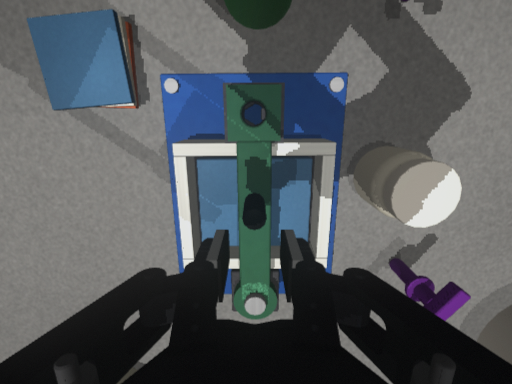

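View pics/s16.png

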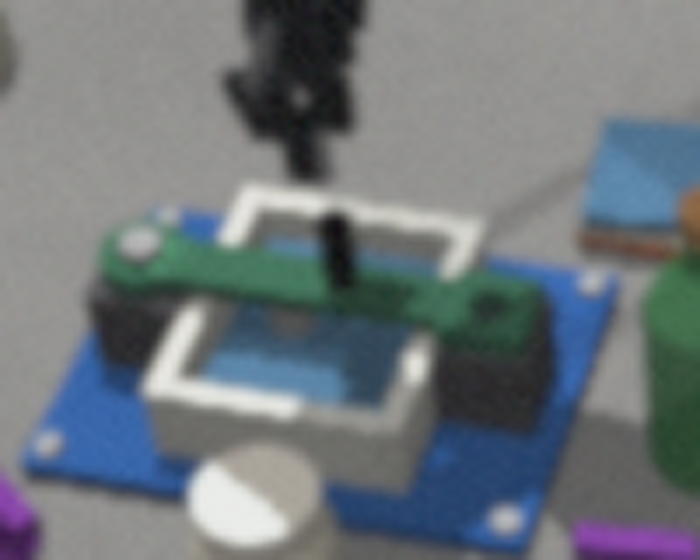

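The tool is centred over the post, so I finish the descent.

```bash
python3 -m inch '[{"delta_pos":[0,0,1.5],"rotation":[0,0,0]},{"delta_pos":[0,0,2],"rotation":[0,0,0]},{"delta_pos":[0,0,2],"rotation":[0,0,0]},{"delta_pos":[0,0,1.3],"rotation":[0,0,0]},{"delta_pos":[0,0,0.3],"rotation":[0,0,0]},{"delta_pos":[0,0,0],"rotation":[0,0,0]},{"delta_pos":[0,0,0],"rotation":[0,0,0]}]'; python3 -c '
from h import *
s=Cam("wrist");cv2.imwrite("pics/w17.png",s.im)
s=Cam("scene");crop(s.im,150,140,250,220,7,"pics/s17.png")
'
```

```text
time_s: 28.85
eef_pos: [0.5229, -0.2166, 0.0906]
eef_rot: [0.001, 0.705, 0.709, -0.001]
wrist_force: [-0.4, -1.1, 0.1]
opening: 0.35
```

View pics/w17.png

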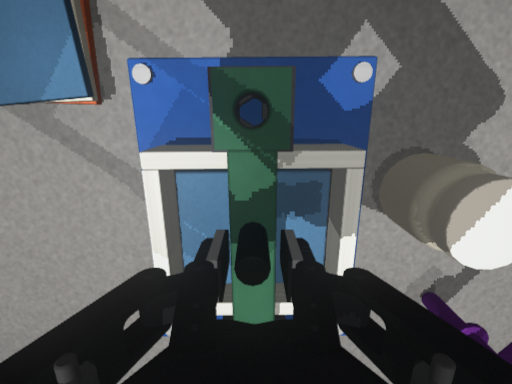

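The post sits between the fingers at (252,255). I swing it along the arc, 105 mm radius, turning the tool with the bar.

```bash
python3 -m inch '[{"delta_pos":[-0.05,-1.05,0],"rotation":[0,0,-0.1]},{"delta_pos":[-0.05,-1.05,0],"rotation":[0,0,-0.1]},{"delta_pos":[-0.05,-1.05,0],"rotation":[0,0,-0.1]},{"delta_pos":[-0.05,-1.05,0],"rotation":[0,0,-0.1]},{"delta_pos":[-0.05,-1.05,0],"rotation":[0,0,-0.1]},{"delta_pos":[-0.05,-1.05,0],"rotation":[0,0,-0.1]},{"delta_pos":[-0.05,-1.05,0],"rotation":[0,0,-0.1]}]'; python3 -c '
from h import *
o=get_obs();p=np.array(o["eef_pos"]);h=np.array([.523,-.3205]);d=p[:2]-h;print(np.hypot(*d),np.arctan2(-d[0],d[1]),o["q"].round(2))
s=Cam("wrist");cv2.imwrite("pics/w18.png",s.im)
s=Cam("scene");crop(s.im,150,140,250,220,7,"pics/s18.png")
'
```

```text
time_s: 29.65
eef_pos: [0.4549, -0.2416, 0.0908]
eef_rot: [0.001, 0.417, 0.909, -0.001]
wrist_force: [1.4, 0.5, 0.3]
opening: 0.349
0.10423720315661918 0.7118415644646675 [-0.72  0.22  1.87 -0.    1.05 -1.43]
```

View pics/w18.png

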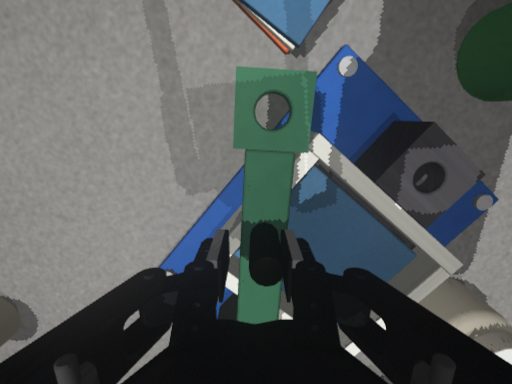

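View pics/s18.png

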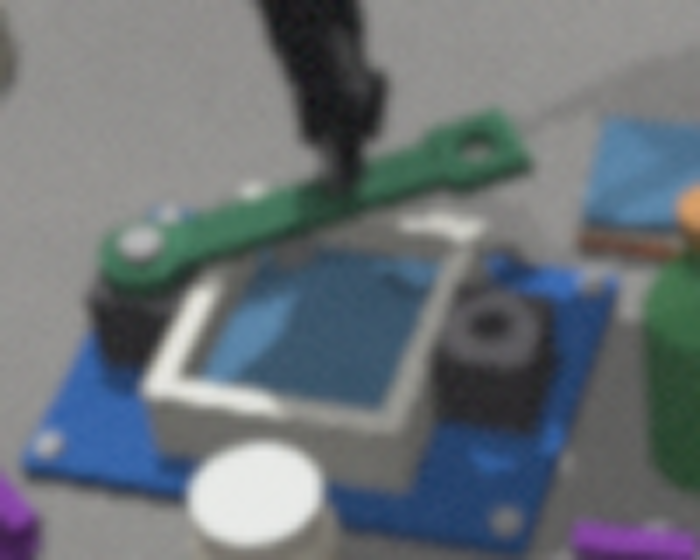

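The bar is open by about 0.65 rad and following well, so I continue.

```bash
python3 -m inch '[{"delta_pos":[-0.05,-1.05,0],"rotation":[0,0,-0.1]},{"delta_pos":[-0.05,-1.05,0],"rotation":[0,0,-0.1]},{"delta_pos":[-0.05,-1.05,0],"rotation":[0,0,-0.1]},{"delta_pos":[-0.05,-1.05,0],"rotation":[0,0,-0.1]},{"delta_pos":[-0.05,-1.05,0],"rotation":[0,0,-0.1]},{"delta_pos":[-0.05,-1.05,0],"rotation":[0,0,-0.1]},{"delta_pos":[-0.05,-1.05,0],"rotation":[0,0,-0.1]},{"delta_pos":[-0.05,-1.05,0],"rotation":[0,0,-0.1]},{"delta_pos":[0,0,0],"rotation":[0,0,0]},{"delta_pos":[0,0,0],"rotation":[0,0,0]}]'; python3 -c '
from h import *
o=get_obs();p=np.array(o["eef_pos"]);h=np.array([.523,-.3205]);d=p[:2]-h;print(np.hypot(*d),np.arctan2(-d[0],d[1]),o["q"].round(2))
s=Cam("wrist");cv2.imwrite("pics/w19.png",s.im)
s=Cam("scene");crop(s.im,150,140,250,220,7,"pics/s19.png")
'
```

```text
time_s: 30.75
eef_pos: [0.4181, -0.3142, 0.0902]
eef_rot: [-0.0, 0.034, 0.999, -0.001]
wrist_force: [1.0, 1.2, -0.3]
opening: 0.352
0.10511862347275885 1.510994584294543 [-0.87  0.24  1.85 -0.    1.05 -2.37]
```

View pics/w19.png

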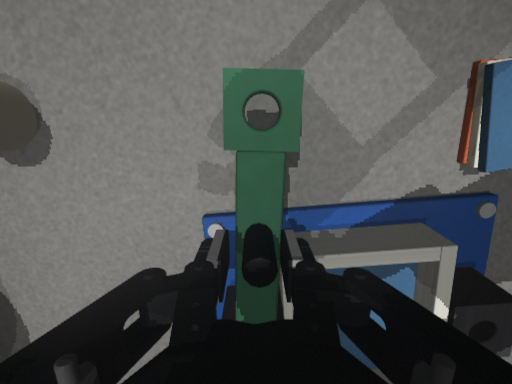

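The bar stands at about 1.45 rad. I ease off sideways and go straight up.

```bash
python3 -m inch '[{"delta_pos":[0,0.3,0],"rotation":[0,0,0]},{"delta_pos":[0,0,-0.5],"rotation":[0,0,0]},{"delta_pos":[0,0,-1.5],"rotation":[0,0,0]},{"delta_pos":[0,0,-2.5],"rotation":[0,0,0]},{"delta_pos":[0,0,-2.5],"rotation":[0,0,0]},{"delta_pos":[0,0,-2.5],"rotation":[0,0,0]},{"delta_pos":[0,0,-2.5],"rotation":[0,0,0]},{"delta_pos":[0,0,-1.5],"rotation":[0,0,0]},{"delta_pos":[0,0,0],"rotation":[0,0,0]},{"delta_pos":[0,0,0],"rotation":[0,0,0]}]'; python3 - <<'E'
from h import *
w=Cam("wrist");cv2.imwrite("pics/w20.png",w.im)
s=Cam("scene");crop(s.im,130,120,370,280,3,"pics/s20.png")
d=Cam("side");crop(d.im,150,110,340,310,3,"pics/d20.png")
E
```

```text
time_s: 31.85
eef_pos: [0.418, -0.3109, 0.2248]
eef_rot: [-0.0, 0.032, 0.999, -0.001]
wrist_force: [-0.3, 0.6, -0.4]
opening: 0.355
```

View pics/w20.png

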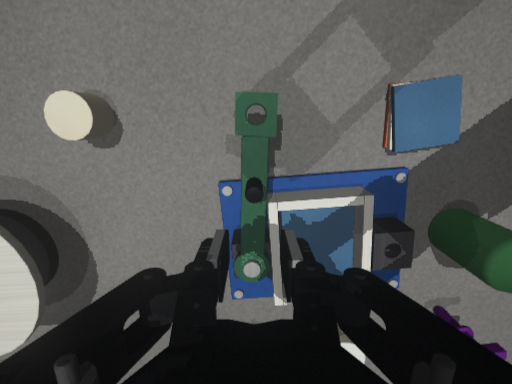

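View pics/s20.png

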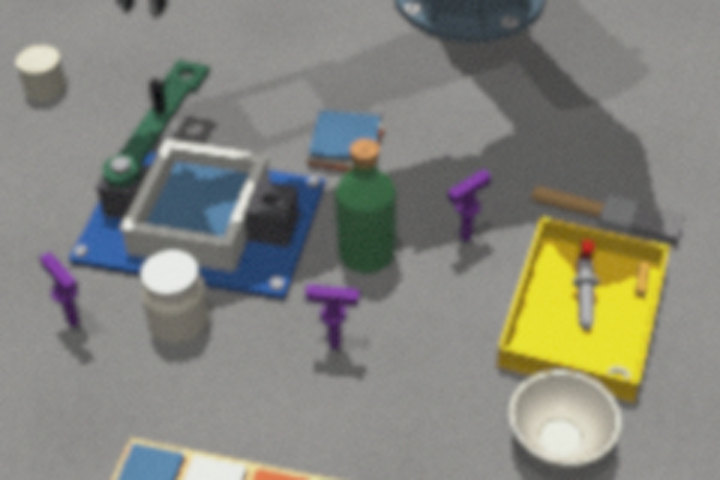

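View pics/d20.png

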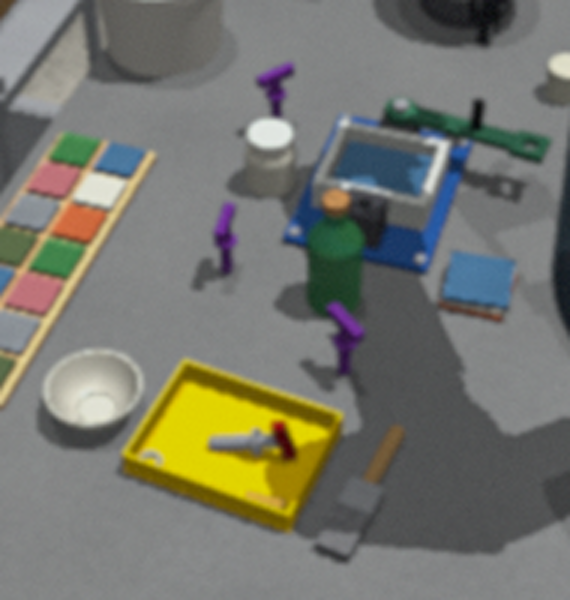

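```bash
python3 - <<'E'
from h import *
w=Cam("wrist");a=w.plane(251,269,.08);b=w.plane(256,114,.076);d=b-a;print(a,b,"bar angle",np.arctan2(-d[0],d[1])-.012)
s=Cam("scene");s0=cv2.imread("pics/scene0.png")
# bystander and mould shifts by template match in the fixed scene view
for n,(x,y,X,Y) in dict(jar=(175,202,202,238),flask=(240,165,266,212),tiles=(230,152,260,178),bowl=(295,238,342,282),mug=(390,168,432,206),weight=(132,132,154,156),mouldfront=(168,195,212,212)).items():
    r=cv2.matchTemplate(s.im[y-6:Y+6,x-6:X+6],s0[y:Y,x:X],cv2.TM_CCOEFF_NORMED);_,v,_,l=cv2.minMaxLoc(r);print(n,l[0]-6,l[1]-6,round(v,2))
print("pin mid",s.plane(130+584/3,120+285/3,.024), get_obs()["wrist_force"])
E
```

```text
[ 0.52301512 -0.3200611   0.08      ] [ 0.34335963 -0.30262912  0.076     ] bar angle 1.4620690999547017
jar 0 0 0.99
flask -1 0 0.77
tiles 0 0 0.66
bowl 0 0 1.0
mug 0 0 1.0
weight 1 0 0.81
mouldfront 0 0 0.88
pin mid [0.53877905 0.22650486 0.024     ] [-0.28887485  0.00410482  0.24885837]
```

All checks agree, so I hand the job in.

```bash
python3 -c '
from bench import *
print(hand_in())'
```

```text
the job is handed in; nothing more can be done
None
```

I freed the pin with to-and-fro twists of about ±0.5 rad (27 to 28°) and roughly 2 mm of pull per swing. I then laid it in the yellow tray and swung the clamp bar open by its post. The job is handed in at about 32 s; no verdict was reported.

What the last checks showed:
- **Pin:** it lies in the tray, let go, with its middle near (0.54, 0.23), inside the walls and about 24 mm above the underside. It rests on the end of its cross-handle, so it is not quite flat.
- **Clamp bar:** it stands open at about 1.46 rad, against the 1.2 needed.
- **Mould:** it has not shifted in the scene view. Its height was not measured directly. The downward force at the wrist reached about 17 N at the end of one early swing, right at the mould's 16 N weight, so it may have lifted briefly. I expect 2 to 3 mm at most.
- **Bystanders:** jar, flask, tiles, bowl, mug and weight are all within 1 pixel of where they began. The flask (0.77), tiles (0.66) and weight (0.81) matched less firmly, probably because of the arm's shadow. The brush I judged by eye only, and it looks unmoved.
- **Robot:** it is clear of everything, with wrist forces under 0.5 N.

While laying the pin down at a 45° tilt, joint 4 ran onto its range limit. I turned the tool and eased the tilt to 37° before letting go.

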